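Fit both tiers of the tube rack on the reciprocating shaker

TASK

Build up the tube rack on the shaker: lower the tier with the small tube holes and wide post holes over the four posts and press it past the spring balls until it sits fully home and level on the lower shoulders, then fit the tier with the large tube holes above it in the same way, home on the upper shoulders. The shaker's platform stopped somewhere along its stroke, so feel for the posts. Lower the tiers rather than dropping them, do not force them because the plastic is brittle, and leave the bottle, beaker and tip box where they stand.

Things in the scene. Friction and masses are not known exactly. Their poses are not given: they have to be found in the camera images.
- lower_tier: Grey plastic plate 172 x 64 x 10 mm, about 0.12 kg, lying flat on the bench; goes on first, underside on the lower shoulders (124 mm). Eight small tube holes (10 mm), four wide post holes, 18.5 mm across, at x = +-70, y = +-17 mm. Fits either way round. Solid bridge 33 mm wide across its middle, for pressing. Origin: centre of the underside; x along its length, y across, z up.
- upper_tier: Grey plastic plate 172 x 64 x 10 mm, about 0.12 kg, lying flat on the bench; goes on second, underside on the upper shoulders (154 mm). Eight large tube holes (18.5 mm), four narrow post holes, 12.5 mm across, at x = +-70, y = +-17 mm. Fits either way round. Solid bridge 24 mm wide across its middle, for pressing. Origin: centre of the underside; x along its length, y across, z up.
- shaker: White reciprocating shaker, off, standing firm; housing 250 x 200 mm, 74 mm high. On it a platform 206 x 150 mm that runs along x when on; it stopped anywhere up to 12 mm either side of the housing's middle, which this pose does not show, and its drive holds it there. It carries the rack's base (top 100 mm above the bench) and four posts. Origin: centre of the housing's footprint; x along the rack, z up.
- post_foot (a point): Middle of the housing, at the height of the rack's base; axes as the shaker's; it does not move with the platform. The posts, upright, steel, stand at x = +-70, y = +-17 mm about the platform's middle. Above the bench they are 24 mm thick up to 124 mm (lower shoulder), 17 mm up to 154 mm (upper shoulder, rim chamfered 1.5 mm), 11 mm up to 178 mm, then tapered to 6 mm at 184 mm.
- spring_balls (a point): Middle of the housing at the height of the upper spring balls (168 mm). 14 mm above each shoulder a spring ball stands 2 mm out of each post towards the near rack end. A tier laid on stops on its balls, underside 18 mm (lower) or 17 mm (upper) above its shoulder; 8 to 15 N on its middle pushes it past, then it goes down easily and the balls snap out above it. The lower tier's holes pass the upper balls.
- bottle: Bystander: glass bottle with blue cap, 70 mm across, 115 mm high, standing. Origin: centre of its underside.
- beaker: Bystander: glass beaker, 70 mm across, 90 mm high, standing. Origin: centre of its underside.
- tip_box: Bystander: closed pipette tip box 80 x 118 x 58 mm with blue lid. Origin: centre of its underside.
Not all that is in view belongs to the job. What is shaped like the lower_tier but red is not meant.

How it is judged:
By the outcome, as a careful person would: the job done as asked, in the order asked, and still so for the second after the job is handed in, with the robot touching nothing.
It also fails if it takes over 72 s, if anything falls off the work surface, if the arm or the gripper's body presses on something with over 40 N, if the wrist force passes 120 N, or if a joint passes its speed limit or range.

ROBOT

A 6-joint arm with a two-finger parallel gripper is mounted at the origin on the work surface. World frame = base frame: x ahead of the robot, y to its left, z up, the work surface at z = 0. Lengths are in m, angles in rad, forces in N, time in s.
With the tool pointing down it reaches from about 0.25 to 0.775 m from the base axis. Payload 4 kg.
Tool frame: the origin (TCP) lies at the centre of the arm's flange, where the gripper is bolted on; the fingertips stand ahead of it and the grasp point (between the pads) lies 180 mm ahead of it (robot.tcp_to_tips is the z of the fingertips in the tool frame, in m); z points along the fingers, y is the direction in which the jaws open and shut (so a half turn about z gives the same grasp; the last joint's range is limited). The gripper opens to 94 mm and grips with 3 to 60 N. Pads are 16 mm wide; open, the fingers measure 119 mm over their backs; the gripper's body (75 mm by 177 mm) begins 78 mm behind the grasp point.
Start: joints at [-1.211, 0.087, 1.371, -0, 1.684, -0.103], TCP at [0.246, -0.492, 0.405] pointing down, gripper open.
Joint ranges: [-3.1, 3.1], [-0.76, 2.03], [0.27, 2.55], [-1.08, 4.22], [0.17, 2.65], [-2.57, 2.57]. Speed limits (rad/s): [2.79, 2.79, 3.14, 3.14, 3.14, 3.14].

INTERFACE

Orientations are given as [roll, pitch, yaw] about the fixed x, y, z axes, in that order (R = Rz(yaw) Ry(pitch) Rx(roll)).
In Python, from bench import robot gives the robot as it stands.
- The arm moves only by the tool move_arm, never from a script. Its argument "increments" is a list that holds one entry, the list of rows, each a list of 7 numbers: the opening, from 0 (shut) to 1 (fully open), then the shift along the tool's x, y, z as a fraction of full scale, then the turn, a rotation vector about the tool's x, y, z as a fraction of full scale. In form: [[[jaw, dx, dy, dz, rx, ry, rz], ...]]. A call has 1 to 8 rows; each row is the pose to reach, as a shift and turn from the pose commanded when the call began, along the tool's axes at that moment; what a row does not reach only later rows make up. Full scale, the value 1, is 0.1 m for a shift and pi/2 rad for a turn. A row lasts 1/12 s, in which the tool goes at most 41.7 mm and 7.16 degrees, less where a joint would pass 70% of its speed; a pose out of reach is approached as far as the arm can. A call with a number of a shift or a turn outside -1 to 1 is refused whole. A call with a gripper value outside its range is refused whole. The fingers move at their own pace and stop on an object; the grip force is fixed at half the most. Time passes only in rows, so rows that repeat a pose let the fingers close. It gives the time, the measured TCP pose, the force and the opening at its end, in the units of the state.
- robot.get_obs(): the state, without advancing time (a new reading comes with each control period).
- robot.snapshot(name): name is "scene" or "top"; returns (picture, depth): 384x512x3 uint8, red, green, blue; 384x512 float32, m along the optical axis (not along the pixel's ray), 0 where there is no reading.
- robot.camera_params(name): a dict with "mtx" (3x3 intrinsics, pixels), "k1" (the pictures are not rectified: a ray, as slopes to the right and down, at radius r is drawn at 1 + k1 r^2 times it, then the intrinsics apply), "R" (3x3) and "t" (3): a world point X has camera coordinates R X + t. Camera axes: x right, y down, z forward; pixel columns grow to the right and rows downward; lengths in m; the calibration is good to about 2 mm. A picture is of the moment at which its call begins. camera_params takes no time and is no camera call.
- robot.close_job(): hands the job in, once; it reports no verdict.
The state is a dict: "time": time; "joint_positions": joint angles; "qvel": joint speeds; "joint_torque": joint torques, N m; "tool_pos": TCP position; "ee_rot": TCP orientation; "wrist_force": force on the tool from outside, world axes, zero at the start; "wrist_torque": the same for the moment, N m; "width": finger opening in m.
Only numpy, scipy, OpenCV 4.12 (cv2) and the standard library are available. Lean on these libraries where they do the work, as an engineer would, in place of code of your own. Each camera call takes 0.05 s, during which the arm holds its last target.

## Working session

There is one attempt and no reset: what is moved stays moved. The work goes in short steps, Python scripts to look and compute and a tool call to move; the robot and the scene stay as the last step left them, time stands still between calls to the robot, and variables do not carry over. Pictures are saved under pics/ and viewed, and the job is handed in when it is done.

Besides the shell and the picture viewer there is one more tool, called after "Request:" in YAML: its name, and indented under it one key for each argument. move_arm: Moves the arm, as the interface text tells. Its arguments: {"type":"object","properties":{"increments":{"type":"array","items":{"type":"array","items":{"type":"array","items":{"type":"number","minimum":-1,"maximum":1}}}}},"required":["increments"]}

```bash
ls; mkdir -p pics; python3 - <<'E'
from bench import robot
import cv2, numpy as np
print(robot.get_obs()); print(getattr(robot,'tcp_to_tips',None))
for n in ("scene","top"):
    p=robot.camera_params(n); print(n,p)
    im,d=robot.snapshot(n)
    np.savez(f'{n}0.npz',im=im,d=d)
    cv2.imwrite(f'pics/{n}0.png',cv2.resize(im[:,:,::-1],(800,600),interpolation=cv2.INTER_CUBIC))
E
```

```text
pics
{'time': 0.0, 'joint_positions': array([-1.21111680e+00,  8.79302833e-02,  1.37220734e+00,  9.52322195e-06,
        1.68356229e+00, -1.03078532e-01]), 'qvel': array([ 1.42536099e-04,  1.24128577e-03,  1.80537853e-03, -2.46323641e-05,
       -4.42497030e-04, -2.99858572e-04]), 'joint_torque': array([-8.38698743e-04, -3.40187502e+01, -3.02429688e+01,  7.17230444e-02,
        3.28892225e-02, -1.60773566e-04]), 'tool_pos': array([ 0.24550039, -0.49205102,  0.40354102]), 'ee_rot': array([-3.13949755e+00, -2.26243205e-04,  4.62758883e-01]), 'wrist_force': array([-0.63170596,  0.50127543, -0.2967658 ]), 'wrist_torque': array([0.01215975, 0.03375486, 0.02047815]), 'width': 0.0939393827233062}
0.1992
scene {'mtx': array([[478.18883171,   0.        , 256.83766252],
       [  0.        , 478.18883171, 185.13456909],
       [  0.        ,   0.        ,   1.        ]]), 'k1': -0.06839399748321812, 'R': array([[-0.1664339 ,  0.98603412,  0.00603845],
       [ 0.7425672 ,  0.12936325, -0.65715988],
       [-0.64876322, -0.10488973, -0.75372703]]), 't': array([ 0.15803647, -0.29860864,  1.7012722 ])}
top {'mtx': array([[355.65656678,   0.        , 264.90885509],
       [  0.        , 355.65656678, 192.44033372],
       [  0.        ,   0.        ,   1.        ]]), 'k1': -0.10764725072473687, 'R': array([[ 0.08989645, -0.99594271, -0.00409104],
       [-0.97029684, -0.0866538 , -0.22586538],
       [ 0.22459447,  0.02427402, -0.97414993]]), 't': array([-0.11291101,  0.55298981,  0.91980344])}
```

View pics/scene0.png

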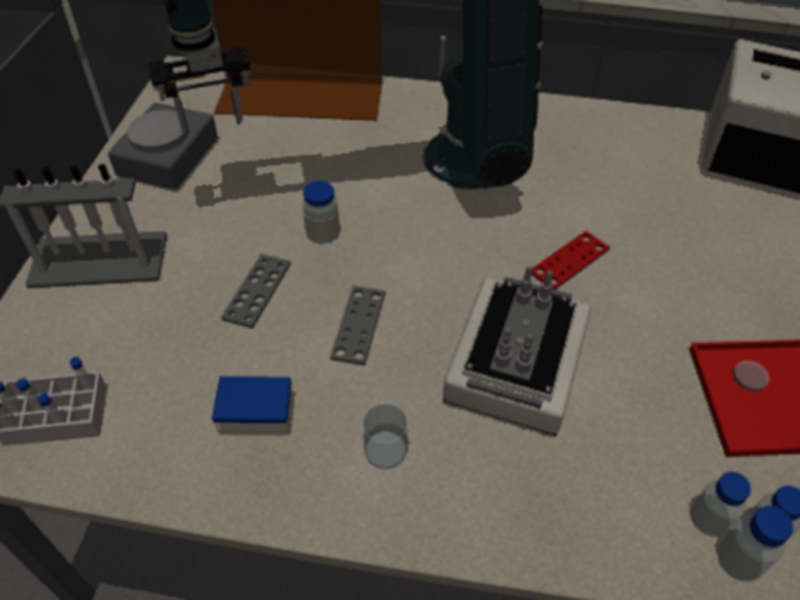

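View pics/top0.png

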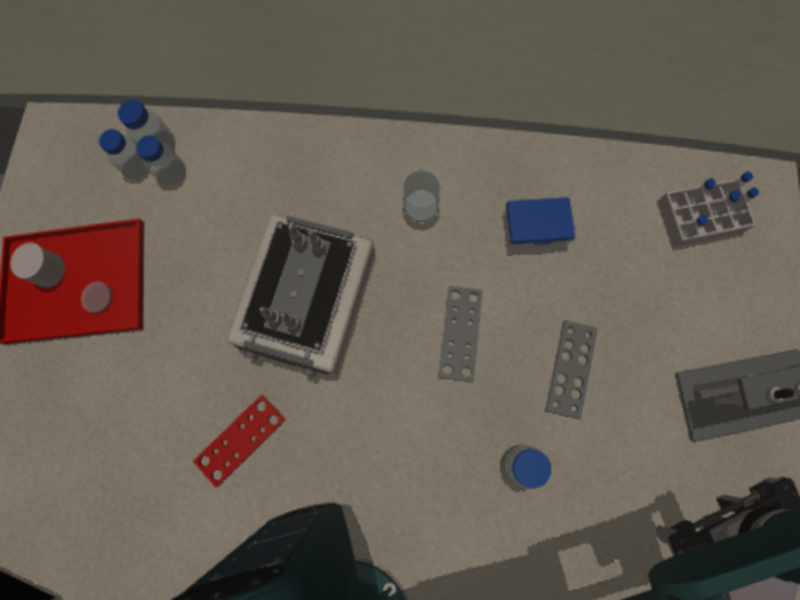

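```bash
cat > h.py <<'E'
import numpy as np, cv2
from bench import robot
def cam(n):
    p=robot.camera_params(n); return p['mtx'],p['k1'],np.array(p['R']),np.array(p['t'])
def proj(n,X):
    K,k1,R,t=cam(n); X=np.atleast_2d(X); c=X@R.T+t; s=c[:,:2]/c[:,2:]; r2=(s**2).sum(1,keepdims=True)
    s=s*(1+k1*r2); return s*[K[0,0],K[1,1]]+[K[0,2],K[1,2]]
def ray(n,uv):
    K,k1,R,t=cam(n); uv=np.atleast_2d(uv).astype(float); s=cv2.undistortPoints(uv.reshape(-1,1,2),K,np.array([k1,0,0,0,0.])).reshape(-1,2)
    d=np.c_[s,np.ones(len(s))]; return -R.T@t, d@R   # scaled so camera-z =1
def onz(n,uv,z):
    o,d=ray(n,uv); return o+d*((z-o[2])/d[:,2])[:,None]
def bydepth(n,uv,dep):
    o,d=ray(n,uv); return o+d*np.asarray(dep).reshape(-1,1)
def tri(a,ua,b,ub):
    oa,da=ray(a,ua); ob,db=ray(b,ub); da=da[0]/np.linalg.norm(da[0]); db=db[0]/np.linalg.norm(db[0])
    A=np.c_[da,-db]; s=np.linalg.lstsq(A,ob-oa,rcond=None)[0]; p=oa+s[0]*da;q=ob+s[1]*db
    return (p+q)/2,np.linalg.norm(p-q)
def rectify(n,im,c,yaw,z,hx,hy,mm=0.5):
    "image of plane z around c, axis x along yaw; columns=+x, rows=-y; px=mm"
    W=int(2*hx*1000/mm)+1;H=int(2*hy*1000/mm)+1
    j,i=np.meshgrid(np.arange(W),np.arange(H)); lx=(j-(W-1)/2)*mm/1000; ly=-(i-(H-1)/2)*mm/1000
    X=np.stack([c[0]+lx*np.cos(yaw)-ly*np.sin(yaw),c[1]+lx*np.sin(yaw)+ly*np.cos(yaw),np.full(lx.shape,z)],-1).reshape(-1,3)
    uv=proj(n,X).astype(np.float32).reshape(H,W,2)
    return cv2.remap(im,uv[...,0],uv[...,1],cv2.INTER_CUBIC)
E
python3 - <<'E'
from h import *
for n,bx in (("top",(130,120,400,300)),("scene",(130,130,400,280))):
    f=np.load(f'{n}0.npz'); im=f['im']; d=f['d']
    x0,y0,x1,y1=bx
    s=min(800/(x1-x0),600/(y1-y0))
    cv2.imwrite(f'pics/{n}0c.png',cv2.resize(im[y0:y1,x0:x1,::-1],None,fx=s,fy=s,interpolation=cv2.INTER_CUBIC)); print(s)
    k=512/800
    pts={'top':[(460,334),(571,369),(239,440),(300,285),(530,468),(421,200),(540,220)],'scene':[(357,325),(256,290),(570,258),(523,330),(320,192),(386,440),(253,398)]}[n]
    for p in pts:
        u=int(p[0]*k);v=int(p[1]*k); print(n,p,bydepth(n,(u,v),[d[v,u]])[0].round(3),im[v,u])
E
```

```text
2.962962962962963
top (460, 334) [ 0.52  -0.151  0.011] [90 87 83]
top (571, 369) [ 0.471 -0.358  0.01 ] [85 83 79]
top (239, 440) [0.291 0.231 0.011] [125  28  24]
top (300, 285) [0.563 0.133 0.102] [83 82 78]
top (530, 468) [ 0.295 -0.271  0.115] [ 40  64 109]
top (421, 200) [ 0.777 -0.056  0.006] [111 112 108]
top (540, 220) [ 0.738 -0.28   0.058] [ 35  58 106]
2.962962962962963
scene (357, 325) [ 0.526 -0.155  0.009] [70 70 67]
scene (256, 290) [ 0.474 -0.365  0.01 ] [69 69 66]
scene (570, 258) [0.289 0.226 0.012] [117  15  14]
scene (523, 330) [0.556 0.138 0.098] [71 72 68]
scene (320, 192) [ 0.291 -0.275  0.114] [15 42 99]
scene (386, 440) [ 0.748 -0.06   0.006] [106 112 108]
scene (253, 398) [ 0.74  -0.282  0.061] [ 16  43 101]
```

View pics/top0c.png

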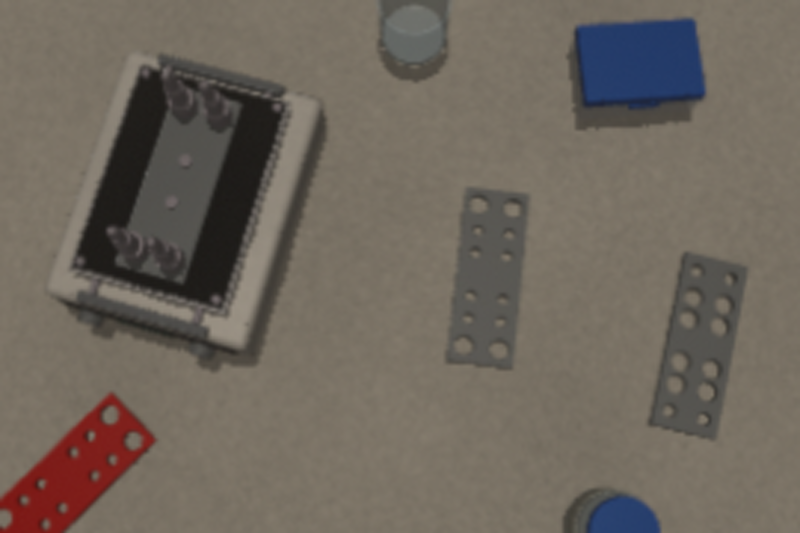

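View pics/scene0c.png

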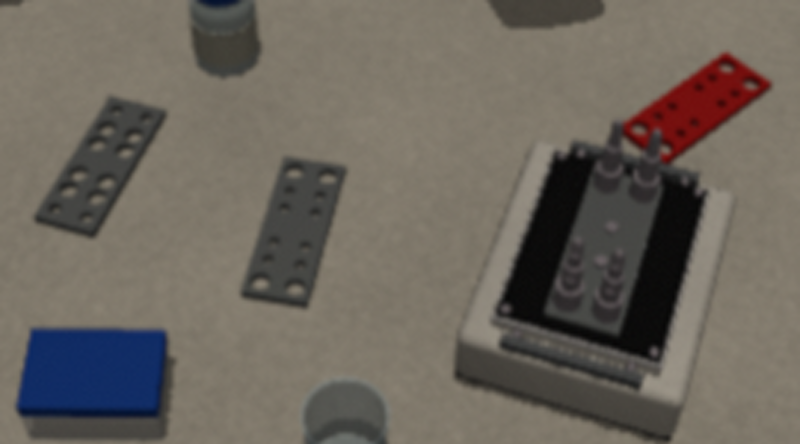

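```bash
python3 - <<'E'
from h import *
from scipy.optimize import least_squares
for n in ("top","scene"):
    f=np.load(f'{n}0.npz'); im=f['im']; d=f['d']
    v,u=np.mgrid[0:384,0:512]; X=bydepth(n,np.c_[u.ravel(),v.ravel()],d.ravel()).reshape(384,512,3); 
    m=(X[...,2]>.11)&(X[...,2]<.2)&(abs(X[...,0]-.56)<.14)&(abs(X[...,1]-.13)<.13)
    nl,lab,st,ce=cv2.connectedComponentsWithStats(m.astype(np.uint8),connectivity=4)
    print(n,m.sum())
    for k in range(1,nl):
        P=X[lab==k]; print(k,len(P),ce[k].round(1),P.mean(0).round(4),'zmax',P[:,2].max().round(3), [ (round(a,3),P[(P[:,2]>a)&(P[:,2]<b)][:,:2].mean(0).round(4).tolist(),int(((P[:,2]>a)&(P[:,2]<b)).sum())) for a,b in ((.11,.122),(.12,.128),(.128,.15),(.15,.158),(.158,.19)) if ((P[:,2]>a)&(P[:,2]<b)).any()])
    # bench plane check
    b=X[(abs(X[...,2])<.02)&(abs(X[...,0]-.5)<.25)&(abs(X[...,1])<.4)]; print('bench z',np.median(b[:,2]),b[:,2].std())
E
```

```text
top 434
1 113 [189.7 151.5] [0.6338 0.1407 0.145 ] zmax 0.187 [(0.11, [0.6307, 0.1381], 15), (0.12, [0.6338, 0.1398], 30), (0.128, [0.6332, 0.1396], 23), (0.15, [0.6338, 0.1421], 18), (0.158, [0.6356, 0.1419], 32)]
2 109 [202.  154.7] [0.6276 0.1069 0.1456] zmax 0.188 [(0.11, [0.6234, 0.105], 15), (0.12, [0.6277, 0.1062], 28), (0.128, [0.6258, 0.1059], 19), (0.15, [0.6288, 0.1077], 21), (0.158, [0.6298, 0.1085], 29)]
3 212 [178.8 203.6] [0.4935 0.1487 0.146 ] zmax 0.188 [(0.11, [0.4907, 0.1443], 26), (0.12, [0.4937, 0.1473], 54), (0.128, [0.4924, 0.1502], 40), (0.15, [0.4945, 0.1488], 36), (0.158, [0.4947, 0.151], 60)]
bench z 0.0013775129629549632 0.003362565837156329
scene 596
1 143 [335.8 183.1] [0.4972 0.1337 0.1415] zmax 0.188 [(0.11, [0.4999, 0.1335], 34), (0.12, [0.4967, 0.1338], 30), (0.128, [0.4974, 0.1336], 36), (0.15, [0.4958, 0.1347], 18), (0.158, [0.495, 0.1337], 33)]
2 144 [348.5 186.1] [0.5034 0.1672 0.1431] zmax 0.186 [(0.11, [0.5056, 0.1674], 27), (0.12, [0.5041, 0.1674], 35), (0.128, [0.5044, 0.1674], 34), (0.15, [0.5028, 0.1674], 21), (0.158, [0.5011, 0.1674], 36)]
3 153 [322.3 223.1] [0.6354 0.1088 0.143 ] zmax 0.185 [(0.11, [0.6388, 0.1067], 26), (0.12, [0.6353, 0.1087], 36), (0.128, [0.6368, 0.109], 33), (0.15, [0.6338, 0.1092], 24), (0.158, [0.6332, 0.1089], 39)]
4 156 [335.7 226.9] [0.6412 0.142  0.1428] zmax 0.186 [(0.11, [0.6434, 0.1393], 31), (0.12, [0.6414, 0.1423], 36), (0.128, [0.6422, 0.142], 42), (0.15, [0.6394, 0.1434], 19), (0.158, [0.6394, 0.1423], 38)]
bench z 0.0006736703397219879 0.003671317168504295
```

```bash
cat > fit.py <<'E'
from h import *
from scipy.optimize import least_squares
def cloud(n,d):
    v,u=np.mgrid[0:384,0:512]; return bydepth(n,np.c_[u.ravel(),v.ravel()],d.ravel()).reshape(384,512,3)
def box(r,z,R,z0,z1):
    dx=r-R; dz=np.maximum(z0-z,z-z1); o=np.hypot(np.maximum(dx,0),np.maximum(dz,0)); return o+np.minimum(np.maximum(dx,dz),0)
def sdf(r,z):
    a=box(r,z,.012,.0,.124); b=box(r,z,.0085,0,.154); c=box(r,z,.0055,0,.178); t=box(r,z,.0042,0,.184)
    return np.minimum(np.minimum(a,b),np.minimum(c,t))
L=np.array([[.07,.017],[.07,-.017],[-.07,.017],[-.07,-.017]])
def fitposts(n,d,c0=(.565,.1375),y0=-.18):
    X=cloud(n,d).reshape(-1,3); X=X[(X[:,2]>.112)&(X[:,2]<.2)&(abs(X[:,0]-.56)<.14)&(abs(X[:,1]-.13)<.13)]
    def res(p):
        c,s=np.cos(p[2]),np.sin(p[2]); P=L@np.array([[c,s],[-s,c]])+p[:2]
        r=np.linalg.norm(X[:,None,:2]-P[None],axis=2).min(1); return sdf(r,X[:,2]-p[3])*1000
    s=least_squares(lambda q:res([q[0],q[1],q[2],q[3]]),[*c0,y0,0],x_scale=[.01,.01,.05,.01],diff_step=1e-3,loss='soft_l1')
    return s.x,np.median(abs(res(s.x))),len(X)
def sil(n,p,size=(384,512),hl=.086,hw=.032,th=.010,z=0.,S=8):
    c,s=np.cos(p[2]),np.sin(p[2]); q=np.array([[a*hl,b*hw] for a,b in((1,1),(1,-1),(-1,-1),(-1,1))])@np.array([[c,s],[-s,c]])+p[:2]
    X=np.r_[np.c_[q,np.full(4,z)],np.c_[q,np.full(4,z+th)]]; uv=proj(n,X)
    return cv2.convexHull(uv.astype(np.float32))[:,0],uv
def fitplate(n,im,p0,z=0.):
    g=im.astype(float).mean(2); _,uv=sil(n,p0); x0,y0=(uv.min(0)-6).astype(int); x1,y1=(uv.max(0)+7).astype(int); S=16
    G=g[y0:y1,x0:x1]; H,W=G.shape
    def mask(p,hl=.086,hw=.032):
        h,_=sil(n,p,hl=hl,hw=hw,z=z); h=((h-[x0-.5,y0-.5])*S-.5)
        m=np.zeros((H*S,W*S),np.uint8); cv2.fillConvexPoly(m,np.round(h*16).astype(np.int32),255,cv2.LINE_AA,4); m=m.astype(np.float32)/255
        return cv2.GaussianBlur(cv2.resize(m,(W,H),interpolation=cv2.INTER_AREA),(0,0),.6)
    inner=mask(p0,.078,.024)>.5
    far=mask(p0,.094,.040)<.5
    def res(p):
        m=mask(p); w=~inner
        A=np.c_[m[w],1-m[w]]; co=np.linalg.lstsq(A,G[w],rcond=None)[0]; return A@co-G[w]
    s=least_squares(res,p0,x_scale=[.005,.005,.05],diff_step=[2e-3,4e-3,5e-2],loss='soft_l1',f_scale=5)
    return s.x,np.sqrt(np.mean(res(s.x)**2))
E
python3 - <<'E'
from fit import *
for n in ("top","scene"):
    f=np.load(f'{n}0.npz'); im=f['im']; d=f['d']
    print(n,fitposts(n,d))
    for nm,p0 in (('lower',[.522,-.153,-.05]),('upper',[.472,-.361,-.15])):
        s,r=fitplate(n,im,p0); print(nm,s.round(4),np.degrees(s[2]).round(2),r.round(2))
        X=cloud(n,d); m=(abs(X[...,0]-s[0])<.08)&(abs(X[...,1]-s[1])<.02); print('  z med of top', np.percentile(X[m][:,2],[50,80,90]).round(4))
        h,_=sil(n,s); cv2.polylines(im:=im.copy(),[np.round(h).astype(int)],True,(255,255,0),1)
    cv2.imwrite(f'pics/{n}_fit.png',cv2.resize(im[130:300,130:410,::-1],None,fx=2.8,fy=2.8,interpolation=cv2.INTER_NEAREST))
E
```

```text
top (array([ 0.56567661,  0.13961069, -0.1822373 ,  0.00137825]), np.float64(0.5397780544124307), 422)
lower [ 0.5202 -0.1519 -0.0302] -1.73 2.99
  z med of top [0.0104 0.0122 0.013 ]
upper [ 0.472  -0.3608 -0.1609] -9.22 2.75
  z med of top [0.01   0.0121 0.0129]
scene (array([ 5.63703776e-01,  1.38537823e-01, -1.78818340e-01,  5.67832903e-05]), np.float64(0.8723435503204813), 581)
lower [ 0.5188 -0.1533 -0.0275] -1.58 3.54
  z med of top [0.0096 0.0117 0.0128]
upper [ 0.4706 -0.3628 -0.1582] -9.06 3.1
  z med of top [0.0098 0.0123 0.0134]
```

View pics/top_fit.png

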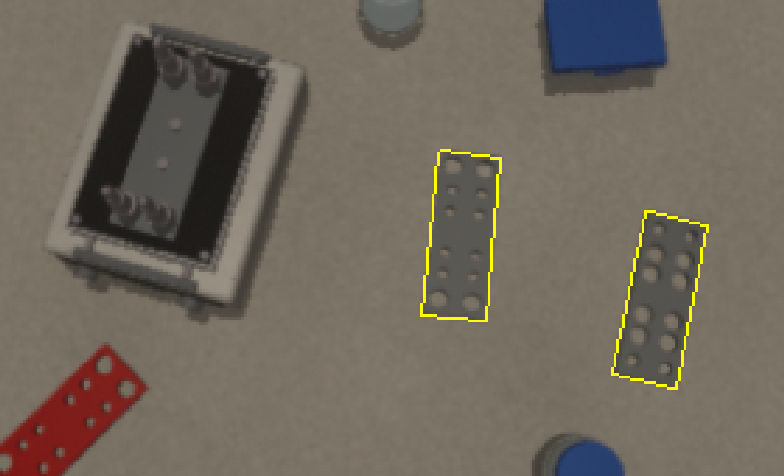

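```bash
cat > plan.py <<'E'
import sys; from h import *
from scipy.spatial.transform import Rotation as Ro
def plan(x,y,z,yawdeg):
    o=robot.get_obs(); R=Ro.from_euler('xyz',o['ee_rot']); T=Ro.from_euler('xyz',[np.pi,0,np.radians(yawdeg)])
    d=R.inv().apply(np.array([x,y,z])-o['tool_pos'])/.1; r=(R.inv()*T).as_rotvec()/(np.pi/2)
    print('t',round(o['time'],2),'pos',o['tool_pos'].round(4),'rpy',np.degrees(o['ee_rot']).round(2),'w',round(o['width'],4),'F',o['wrist_force'].round(2),'M',o['wrist_torque'].round(3))
    print('shift',d.round(3),'turn',r.round(4))
if __name__=='__main__': plan(*map(float,sys.argv[1:5]))
E
python3 plan.py .5195 -.1526 .30 -1.65
```

```text
t 0.1 pos [ 0.2455 -0.4921  0.4036] rpy [-1.7989e+02 -1.0000e-02  2.6510e+01] w 0.0936 F [ 0.66 -0.26 -1.03] M [ 0.015 -0.033  0.053]
shift [ 3.967 -1.812  1.041] turn [-1.200e-03  2.000e-04  3.129e-01]
```

Request:
move_arm:
  increments:
    - [[1, 0.25, -0.1, 0, 0, 0, 0.078], [1, 0.5, -0.2, 0, 0, 0, 0.156], [1, 0.75, -0.3, 0, 0, 0, 0.234], [1, 1, -0.45, 0, 0, 0, 0.313]]

```text
time: 0.43
tool_pos: [0.3155, -0.4067, 0.4038]
ee_rot: [-3.141, 0.001, -0.036]
wrist_force: [0.3, -0.1, 0.0]
width: 0.0939
```

```bash
python3 plan.py .5195 -.1526 .30 -1.65
```

```text
t 0.43 pos [ 0.3155 -0.4067  0.4038] rpy [-1.7995e+02  3.0000e-02 -2.0600e+00] w 0.0939 F [ 0.33 -0.1   0.  ] M [ 0.028 -0.004 -0.002]
shift [ 1.948 -2.612  1.04 ] turn [-0.0006  0.0003 -0.0045]
```

Request:
move_arm:
  increments:
    - [[1, 0.3, -0.4, 0, 0, 0, 0], [1, 0.6, -0.8, 0, 0, 0, 0], [1, 0.75, -1, 0, 0, 0, 0]]

```text
time: 0.68
tool_pos: [0.3933, -0.3079, 0.4042]
ee_rot: [-3.141, 0.001, -0.03]
wrist_force: [0.8, 0.3, -0.3]
width: 0.0941
```

Request:
move_arm:
  increments:
    - [[1, 0.3, -0.4, 0, 0, 0, 0], [1, 0.6, -0.8, 0, 0, 0, 0], [1, 0.75, -1, 0.2, 0, 0, 0]]

```text
time: 0.93
tool_pos: [0.4696, -0.213, 0.39]
ee_rot: [3.138, -0.007, -0.028]
wrist_force: [0.2, -0.1, -0.1]
width: 0.094
```

Request:
move_arm:
  increments:
    - [[1, 0.2, -0.3, 0.2, 0, 0, 0], [1, 0.42, -0.58, 0.5, 0, 0, 0], [1, 0.42, -0.58, 0.8, 0, 0, 0], [1, 0.42, -0.58, 0.8, 0, 0, 0], [1, 0.42, -0.58, 0.8, 0, 0, 0]]

```text
time: 1.35
tool_pos: [0.5111, -0.1576, 0.3043]
ee_rot: [-3.14, 0.006, -0.028]
wrist_force: [0.3, -0.6, 1.4]
width: 0.0939
```

```bash
python3 plan.py .5195 -.1526 .215 -1.65
```

```text
t 1.35 pos [ 0.5111 -0.1576  0.3043] rpy [-179.9     0.35   -1.6 ] w 0.0939 F [ 0.25 -0.64  1.37] M [ 0.02  -0.019  0.015]
shift [ 0.088 -0.05   0.893] turn [-0.0011  0.0038  0.0006]
```

Request:
move_arm:
  increments:
    - [[1, 0.085, -0.05, 0.3, 0, 0, 0], [1, 0.085, -0.05, 0.6, 0, 0, 0], [1, 0.085, -0.05, 0.85, 0, 0, 0], [1, 0.085, -0.05, 0.85, 0, 0, 0], [1, 0.085, -0.05, 0.85, 0, 0, 0]]

```text
time: 1.77
tool_pos: [0.5203, -0.1545, 0.2228]
ee_rot: [3.141, -0.0, -0.031]
wrist_force: [0.7, -0.4, 0.7]
width: 0.0939
```

```bash
python3 plan.py .5195 -.1526 .202 -1.65; python3 - <<'E'
from h import *
for n,bx in (("top",(230,130,370,260)),("scene",(160,140,300,270))):
    im,d=robot.snapshot(n); x0,y0,x1,y1=bx
    cv2.imwrite(f'pics/{n}1.png',cv2.resize(im[y0:y1,x0:x1,::-1],None,fx=4,fy=4,interpolation=cv2.INTER_CUBIC))
E
cd pics; python3 -c "
import cv2,numpy as np;cv2.imwrite('p1.png',cv2.resize(np.hstack([cv2.imread('top1.png'),cv2.imread('scene1.png')]),(800,371)))"
```

```text
t 1.77 pos [ 0.5203 -0.1545  0.2228] rpy [179.98  -0.    -1.76] w 0.0939 F [ 0.66 -0.4   0.67] M [ 0.068  0.028 -0.045]
shift [-0.008 -0.019  0.208] turn [ 0.0002 -0.     -0.0012]
```

View pics/p1.png

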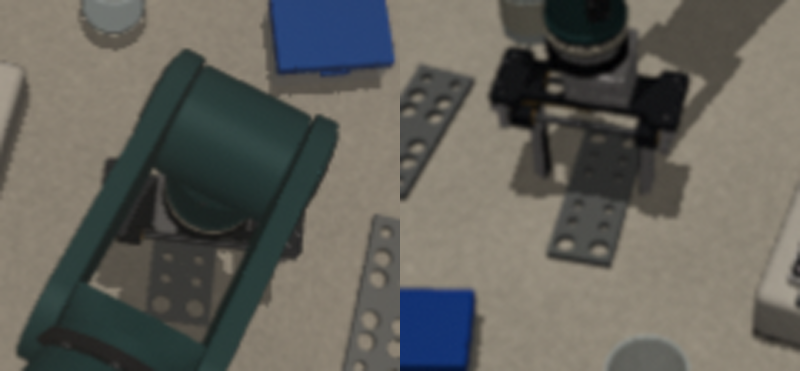

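Request:
move_arm:
  increments:
    - [[1, -0.008, -0.019, 0.1, 0, 0, 0], [1, -0.008, -0.019, 0.2, 0, 0, 0], [1, -0.008, -0.019, 0.2, 0, 0, 0], [1, -0.008, -0.019, 0.2, 0, 0, 0]]

```text
time: 2.2
tool_pos: [0.5193, -0.1513, 0.201]
ee_rot: [-3.141, 0.002, -0.029]
wrist_force: [-0.9, 0.4, 0.9]
width: 0.0939
```

```bash
python3 plan.py .5195 -.1526 .2025 -1.65
```

```text
t 2.2 pos [ 0.5193 -0.1513  0.201 ] rpy [-1.7997e+02  9.0000e-02 -1.6500e+00] w 0.0939 F [-0.95  0.36  0.91] M [0.042 0.011 0.057]
shift [ 0.003  0.013 -0.015] turn [-0.0003  0.001   0.    ]
```

Raise a touch (tips about 3 mm up), then close.

Request:
move_arm:
  increments:
    - [[1, 0.002, 0.012, -0.01, 0, 0, 0], [0.5, 0.002, 0.012, -0.01, 0, 0, 0], [0, 0.002, 0.012, -0.01, 0, 0, 0], [0, 0.002, 0.012, -0.01, 0, 0, 0], [0, 0.002, 0.012, -0.01, 0, 0, 0], [0, 0.002, 0.012, -0.01, 0, 0, 0], [0, 0.002, 0.012, -0.01, 0, 0, 0], [0, 0.002, 0.012, -0.01, 0, 0, 0]]

```text
time: 2.87
tool_pos: [0.5199, -0.1526, 0.2028]
ee_rot: [3.142, -0.0, -0.029]
wrist_force: [-0.8, 0.8, -0.2]
width: 0.0634
```

```bash
python3 plan.py .5195 -.1526 .4 -1.65
```

```text
t 2.87 pos [ 0.5199 -0.1526  0.2028] rpy [ 1.80e+02 -1.00e-02 -1.65e+00] w 0.0634 F [-0.84  0.79 -0.24] M [0.052 0.028 0.022]
shift [-0.003  0.    -1.972] turn [ 0.0001 -0.0001 -0.    ]
```

Request:
move_arm:
  increments:
    - [[0, 0, 0, -0.1, 0, 0, 0], [0, 0, 0, -0.35, 0, 0, 0], [0, 0, 0, -0.7, 0, 0, 0], [0, 0, 0, -1, 0, 0, 0]]

```text
time: 3.2
tool_pos: [0.5195, -0.1525, 0.304]
ee_rot: [-3.141, 0.001, -0.029]
wrist_force: [0.6, -0.8, -0.5]
width: 0.0635
```

Request:
move_arm:
  increments:
    - [[0, 0, 0, -0.35, 0, 0, 0], [0, 0, 0, -0.7, 0, 0, 0], [0, 0, 0, -1, 0, 0, 0], [0, 0, 0, -1, 0, 0, 0], [0, 0, 0, -1, 0, 0, 0]]

```text
time: 3.62
tool_pos: [0.5198, -0.1526, 0.4054]
ee_rot: [3.14, -0.005, -0.029]
wrist_force: [-0.0, -0.6, -1.6]
width: 0.0632
```

```bash
python3 plan.py .5651 .1391 .4 -10.35; python3 - <<'E'
from h import *
for n,bx in (("top",(230,110,370,240)),("scene",(160,120,300,250))):
    im,d=robot.snapshot(n); x0,y0,x1,y1=bx
    cv2.imwrite(f'pics/{n}2.png',cv2.resize(im[y0:y1,x0:x1,::-1],None,fx=4,fy=4,interpolation=cv2.INTER_CUBIC))
E
cd pics; python3 -c "
import cv2,numpy as np;cv2.imwrite('p2.png',cv2.resize(np.hstack([cv2.imread('top2.png'),cv2.imread('scene2.png')]),(800,371)))"
```

```text
t 3.62 pos [ 0.5198 -0.1526  0.4054] rpy [179.88  -0.29  -1.66] w 0.0632 F [-0.04 -0.61 -1.59] M [ 0.077 -0.003  0.007]
shift [ 0.368 -2.929  0.05 ] turn [ 0.0011 -0.0033  0.0966]
```

View pics/p2.png

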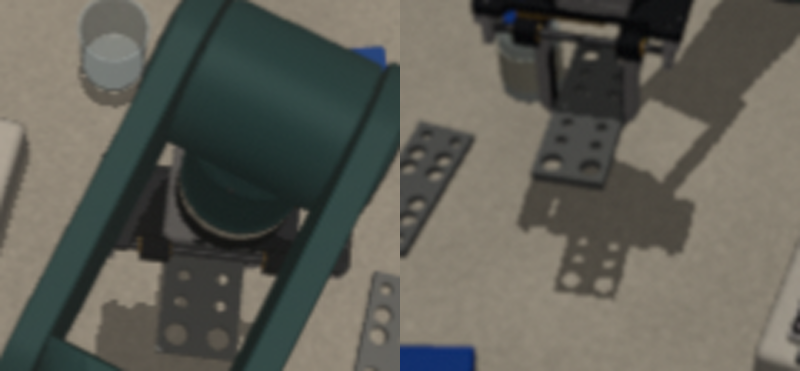

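Request:
move_arm:
  increments:
    - [[0, 0.05, -0.25, 0, 0, 0, 0], [0, 0.1, -0.6, 0, 0, 0, 0.03], [0, 0.12, -1, 0, 0, 0, 0.05]]

```text
time: 3.97
tool_pos: [0.5347, -0.0531, 0.3992]
ee_rot: [-3.142, 0.006, -0.113]
wrist_force: [0.6, 0.0, -0.6]
width: 0.0636
```

Request:
move_arm:
  increments:
    - [[0, 0.05, -0.4, 0, 0, 0, 0.02], [0, 0.1, -0.8, 0, 0, 0, 0.046], [0, 0.12, -1, 0, 0, 0, 0.046]]

```text
time: 4.22
tool_pos: [0.5572, 0.0489, 0.3993]
ee_rot: [-3.141, 0.006, -0.178]
wrist_force: [-0.3, 0.1, -1.6]
width: 0.0634
```

```bash
python3 plan.py .5651 .1391 .405 -10.35
```

```text
t 4.22 pos [0.5572 0.0489 0.3993] rpy [-179.94    0.34  -10.17] w 0.0634 F [-0.26  0.08 -1.61] M [-0.025  0.052  0.004]
shift [-0.082 -0.902 -0.056] turn [-0.0007  0.0038  0.0019]
```

Request:
move_arm:
  increments:
    - [[0, -0.04, -0.3, -0.05, 0, 0, 0], [0, -0.08, -0.65, -0.05, 0, 0, 0.002], [0, -0.08, -0.85, -0.05, 0, 0, 0.002], [0, -0.08, -0.9, -0.05, 0, 0, 0.002], [0, -0.08, -0.9, -0.05, 0, 0, 0.002], [0, -0.08, -0.9, -0.05, 0, 0, 0.002], [0, -0.08, -0.9, -0.05, 0, 0, 0.002]]

```text
time: 4.8
tool_pos: [0.5655, 0.1339, 0.4065]
ee_rot: [3.14, 0.002, -0.184]
wrist_force: [-0.8, -0.5, -1.2]
width: 0.0634
```

```bash
python3 plan.py .5651 .1391 .405 -10.35; python3 - <<'E'
from h import *
for n,bx in (("top",(120,110,270,250)),("scene",(260,110,410,250))):
    im,d=robot.snapshot(n); x0,y0,x1,y1=bx; np.savez(f'{n}3.npz',im=im,d=d)
    cv2.imwrite(f'pics/{n}3.png',cv2.resize(im[y0:y1,x0:x1,::-1],None,fx=4,fy=4,interpolation=cv2.INTER_CUBIC))
E
cd pics; python3 -c "
import cv2,numpy as np;cv2.imwrite('p3.png',cv2.resize(np.hstack([cv2.imread('top3.png'),cv2.imread('scene3.png')]),(800,373)))"
```

```text
t 4.8 pos [0.5655 0.1339 0.4065] rpy [ 1.7992e+02  1.1000e-01 -1.0560e+01] w 0.0634 F [-0.79 -0.46 -1.2 ] M [ 0.044 -0.007  0.015]
shift [-0.014 -0.05   0.014] turn [ 0.0009  0.0012 -0.0023]
```

View pics/p3.png

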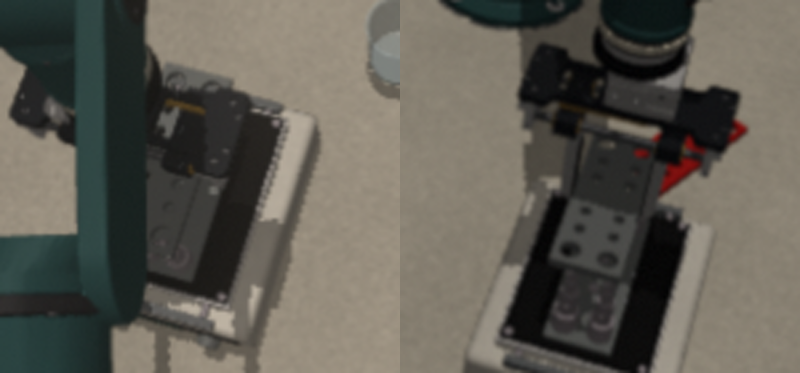

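```bash
cat > held.py <<'E'
from fit import *
def held(n,d,c,yaw,zl,zh):
    X=cloud(n,d).reshape(-1,3); X=X[(X[:,2]>zl)&(X[:,2]<zh)]
    q=(X[:,:2]-c)@np.array([[np.cos(yaw),-np.sin(yaw)],[np.sin(yaw),np.cos(yaw)]]); m=(abs(q[:,0])<.11)&(abs(q[:,1])<.05); q=q[m];z=X[m,2]
    print(n,len(z),'x pct',np.percentile(q[:,0],[0,1,5,95,99,100]).round(4))
    for a,b in((.03,.05),(.05,.07),(.07,.1),(-.09,-.06)):
        s=(q[:,0]>a)&(q[:,0]<b)
        if s.sum()>5: print('  x',a,b,'y range',np.percentile(q[s,1],[0,3,97,100]).round(4),'z',np.median(z[s]).round(4),s.sum())
    for a,b in((-.025,-.008),(-.008,.008),(.008,.025)):
        s=(q[:,1]>a)&(q[:,1]<b)&(q[:,0]>.03)
        if s.sum()>5: print('  y',a,b,'xmax',np.sort(q[s,0])[-6:].round(4),'z',np.median(z[s]).round(4))
E
python3 - <<'E'
from held import *
for n,c,y in(("scene",(.5637,.1385),-.1806),("top",(.5657,.1396),-.1806)):
    held(n,np.load(f'{n}3.npz')['d'],c,y,.20,.235)
E
```

```text
scene 1379 x pct [-0.0778 -0.0737 -0.0585  0.0877  0.0897  0.092 ]
  x 0.03 0.05 y range [-0.0377 -0.0364  0.0246  0.0262] z 0.2132 175
  x 0.05 0.07 y range [-0.0382 -0.0361  0.0244  0.0261] z 0.2132 192
  x 0.07 0.1 y range [-0.0379 -0.0362  0.0245  0.026 ] z 0.2126 198
  x -0.09 -0.06 y range [-0.0371 -0.0356  0.0209  0.022 ] z 0.212 59
  y -0.025 -0.008 xmax [0.089  0.0893 0.0894 0.0902 0.0906 0.092 ] z 0.2132
  y -0.008 0.008 xmax [0.0896 0.0896 0.0897 0.0905 0.0906 0.0913] z 0.2133
  y 0.008 0.025 xmax [0.0894 0.0895 0.0899 0.0902 0.0903 0.0908] z 0.2129
top 685 x pct [-0.0842 -0.0837 -0.0778  0.0855  0.0884  0.0895]
  x 0.03 0.05 y range [-0.0014 -0.0012  0.0145  0.0148] z 0.2147 42
  x 0.05 0.07 y range [-0.      0.      0.0208  0.021 ] z 0.2147 7
  x 0.07 0.1 y range [-0.0385 -0.037   0.0242  0.0262] z 0.2148 145
  x -0.09 -0.06 y range [-0.0388 -0.0383 -0.01   -0.0082] z 0.2145 94
  y -0.025 -0.008 xmax [0.0869 0.0871 0.0873 0.0884 0.0886 0.0895] z 0.2149
  y -0.008 0.008 xmax [0.0867 0.0875 0.0878 0.0882 0.0884 0.0893] z 0.2148
  y 0.008 0.025 xmax [0.0874 0.0874 0.0875 0.0888 0.0891 0.0893] z 0.2143
```

Request:
move_arm:
  increments:
    - [[0, -0.014, -0.055, 0.0, 0, 0, -0.002], [0, -0.014, -0.055, 0.0, 0, 0, -0.002], [0, -0.014, -0.055, 0.1, 0, 0, -0.002], [0, -0.014, -0.055, 0.1, 0, 0, -0.002], [0, -0.014, -0.055, 0.1, 0, 0, -0.002]]

```text
time: 5.32
tool_pos: [0.565, 0.1406, 0.3963]
ee_rot: [3.141, 0.002, -0.18]
wrist_force: [0.3, 0.2, -0.7]
width: 0.0632
```

```bash
python3 plan.py .5651 .1396 .363 -10.35
```

```text
t 5.32 pos [0.565  0.1406 0.3963] rpy [ 1.7995e+02  1.2000e-01 -1.0300e+01] w 0.0632 F [ 0.32  0.24 -0.71] M [0.062 0.024 0.033]
shift [0.004 0.01  0.333] turn [0.0006 0.0014 0.0005]
```

Request:
move_arm:
  increments:
    - [[0, 0.003, 0.01, 0.1, 0, 0, 0], [0, 0.003, 0.01, 0.2, 0, 0, 0], [0, 0.003, 0.01, 0.25, 0, 0, 0], [0, 0.003, 0.01, 0.3, 0, 0, 0], [0, 0.003, 0.01, 0.33, 0, 0, 0], [0, 0.003, 0.01, 0.33, 0, 0, 0]]

```text
time: 5.82
tool_pos: [0.5652, 0.1397, 0.3634]
ee_rot: [3.141, 0.002, -0.18]
wrist_force: [0.2, -0.4, -1.2]
width: 0.0635
```

```bash
python3 plan.py .5651 .1396 .352 -10.35; python3 - <<'E'
from held import *
for n,c,y in(("scene",(.5637,.1385),-.1806),("top",(.5657,.1396),-.1806)):
    im,d=robot.snapshot(n); np.savez(f'{n}4.npz',im=im,d=d)
    held(n,d,c,y,.156,.18)
E
```

```text
t 5.82 pos [0.5652 0.1397 0.3634] rpy [ 1.7996e+02  1.1000e-01 -1.0290e+01] w 0.0635 F [ 0.2  -0.36 -1.17] M [0.047 0.026 0.008]
shift [-0.     0.001  0.114] turn [0.0005 0.0012 0.0006]
scene 1317 x pct [-0.0868 -0.0832 -0.0612  0.0856  0.0882  0.0896]
  x 0.03 0.05 y range [-0.0323 -0.0303  0.0302  0.032 ] z 0.17 171
  x 0.05 0.07 y range [-0.0319 -0.0305  0.0307  0.032 ] z 0.1699 145
  x 0.07 0.1 y range [-0.0321 -0.0298  0.0303  0.0322] z 0.1695 219
  x -0.09 -0.06 y range [-0.0317 -0.0303  0.0262  0.029 ] z 0.1701 76
  y -0.025 -0.008 xmax [0.0874 0.0875 0.0878 0.0878 0.088  0.0883] z 0.1692
  y -0.008 0.008 xmax [0.0878 0.088  0.0883 0.0883 0.089  0.0896] z 0.1701
  y 0.008 0.025 xmax [0.088  0.0884 0.0884 0.0891 0.0895 0.0895] z 0.1697
top 654 x pct [-0.0853 -0.0844 -0.0787  0.0845  0.0872  0.0884]
  x 0.03 0.05 y range [0.0026 0.0032 0.0189 0.0207] z 0.1727 30
  x 0.05 0.07 y range [-0.0227 -0.0109  0.0262  0.0269] z 0.1723 25
  x 0.07 0.1 y range [-0.0334 -0.0323  0.0299  0.0322] z 0.1725 138
  x -0.09 -0.06 y range [-0.0335 -0.0325 -0.0046 -0.0016] z 0.1725 111
  y -0.025 -0.008 xmax [0.0859 0.0866 0.0868 0.0873 0.0879 0.0884] z 0.1724
  y -0.008 0.008 xmax [0.0854 0.0856 0.0866 0.0866 0.0871 0.0878] z 0.1726
  y 0.008 0.025 xmax [0.0859 0.0862 0.0863 0.0869 0.0869 0.0874] z 0.1723
```

Request:
move_arm:
  increments:
    - [[0, 0, 0, 0.03, 0, 0, 0], [0, 0, 0, 0.06, 0, 0, 0], [0, 0, 0, 0.07, 0, 0, 0], [0, 0, 0, 0.08, 0, 0, 0], [0, 0, 0, 0.08, 0, 0, 0]]

```text
time: 6.33
tool_pos: [0.5653, 0.1397, 0.3563]
ee_rot: [3.141, 0.0, -0.18]
wrist_force: [-0.0, -0.2, -0.5]
width: 0.0634
```

```bash
python3 plan.py .5651 .1396 .352 -10.35
```

```text
t 6.33 pos [0.5653 0.1397 0.3563] rpy [ 1.7999e+02  1.0000e-02 -1.0300e+01] w 0.0634 F [-0.01 -0.23 -0.49] M [ 0.082  0.015 -0.055]
shift [-0.002  0.001  0.043] turn [0.0001 0.0001 0.0006]
```

Request:
move_arm:
  increments:
    - [[0, 0, 0, 0.01, 0, 0, 0], [0, 0, 0, 0.02, 0, 0, 0], [0, 0, 0, 0.03, 0, 0, 0], [0, 0, 0, 0.03, 0, 0, 0]]

```text
time: 6.67
tool_pos: [0.5652, 0.1397, 0.3557]
ee_rot: [-3.141, -0.002, -0.18]
wrist_force: [-2.5, -0.4, 5.8]
width: 0.0634
```

```bash
python3 plan.py .5651 .1396 .346 -10.35
```

```text
t 6.67 pos [0.5652 0.1397 0.3557] rpy [-1.7997e+02 -1.1000e-01 -1.0290e+01] w 0.0634 F [-2.52 -0.39  5.84] M [-0.058  0.486  0.008]
shift [-0.001  0.001  0.097] turn [-0.0003 -0.0013  0.0006]
```

Request:
move_arm:
  increments:
    - [[0, -0.008, 0, 0, 0, 0, 0], [0, -0.015, 0, 0, 0, 0, 0], [0, -0.015, 0, 0, 0, 0, 0], [0, -0.015, 0, 0, 0, 0, 0]]

```text
time: 7.0
tool_pos: [0.5637, 0.14, 0.3528]
ee_rot: [3.141, 0.001, -0.18]
wrist_force: [0.1, -0.0, -1.4]
width: 0.0637
```

```bash
python3 plan.py .5651 .1396 .346 -10.35
```

```text
t 7.0 pos [0.5637 0.14   0.3528] rpy [ 1.7998e+02  6.0000e-02 -1.0290e+01] w 0.0637 F [ 0.07 -0.04 -1.44] M [ 0.055  0.    -0.035]
shift [0.015 0.002 0.068] turn [0.0002 0.0007 0.0007]
```

Request:
move_arm:
  increments:
    - [[0, 0, 0, 0.01, 0, 0, 0], [0, 0, 0, 0.02, 0, 0, 0], [0, 0, 0, 0.03, 0, 0, 0], [0, 0, 0, 0.04, 0, 0, 0], [0, 0, 0, 0.04, 0, 0, 0], [0, 0, 0, 0.04, 0, 0, 0]]

```text
time: 7.5
tool_pos: [0.5638, 0.14, 0.3494]
ee_rot: [3.141, 0.0, -0.18]
wrist_force: [0.9, -0.8, -0.7]
width: 0.0632
```

```bash
python3 plan.py .5637 .1400 .345 -10.35
```

```text
t 7.5 pos [0.5638 0.14   0.3494] rpy [ 1.7999e+02  2.0000e-02 -1.0290e+01] w 0.0632 F [ 0.86 -0.82 -0.73] M [0.06  0.008 0.006]
shift [-0.001  0.     0.044] turn [0.0001 0.0002 0.0006]
```

Request:
move_arm:
  increments:
    - [[0, 0, 0, 0.01, 0, 0, 0], [0, 0, 0, 0.02, 0, 0, 0], [0, 0, 0, 0.03, 0, 0, 0], [0, 0, 0, 0.04, 0, 0, 0], [0, 0, 0, 0.05, 0, 0, 0], [0, 0, 0, 0.05, 0, 0, 0]]

```text
time: 8.0
tool_pos: [0.5638, 0.14, 0.3443]
ee_rot: [3.141, 0.0, -0.18]
wrist_force: [-0.2, -0.0, -1.2]
width: 0.0632
```

```bash
python3 plan.py .5637 .1400 .345 -10.35
```

```text
t 8.0 pos [0.5638 0.14   0.3443] rpy [ 1.7999e+02  2.0000e-02 -1.0290e+01] w 0.0632 F [-0.22 -0.04 -1.21] M [0.084 0.006 0.034]
shift [-0.001  0.    -0.007] turn [0.0001 0.0002 0.0006]
```

Request:
move_arm:
  increments:
    - [[0, 0, 0, 0.01, 0, 0, 0], [0, 0, 0, 0.02, 0, 0, 0], [0, 0, 0, 0.02, 0, 0, 0]]

```text
time: 8.25
tool_pos: [0.5639, 0.14, 0.3435]
ee_rot: [-3.141, -0.001, -0.18]
wrist_force: [-1.1, -1.0, 2.1]
width: 0.064
```

```bash
python3 plan.py .5637 .1400 .345 -10.35
```

```text
t 8.25 pos [0.5639 0.14   0.3435] rpy [-1.7999e+02 -7.0000e-02 -1.0290e+01] w 0.064 F [-1.12 -1.02  2.07] M [-0.088  0.165  0.02 ]
shift [-0.002  0.    -0.015] turn [-0.0001 -0.0008  0.0006]
```

Request:
move_arm:
  increments:
    - [[0.4, 0, 0, 0, 0, 0, 0], [1, 0, 0, 0, 0, 0, 0], [1, 0, 0, 0, 0, 0, 0], [1, 0, 0, -0.1, 0, 0, 0], [1, 0, 0, -0.3, 0, 0, 0], [0, 0, 0, -0.3, 0, 0, 0], [0, 0, 0, -0.3, 0, 0, 0], [0, 0, 0, -0.3, 0, 0, 0]]

```text
time: 8.92
tool_pos: [0.5638, 0.14, 0.3723]
ee_rot: [3.142, 0.0, -0.18]
wrist_force: [0.3, 0.1, -0.0]
width: 0.0735
```

```bash
python3 plan.py .5637 .1400 .355 -10.35;python3 - <<'E'
from held import *
for n,c,y in(("scene",(.5637,.1385),-.1806),("top",(.5657,.1396),-.1806)):
    im,d=robot.snapshot(n); np.savez(f'{n}5.npz',im=im,d=d)
    held(n,d,c,y,.145,.162)
    cv2.imwrite(f'pics/{n}5.png',cv2.resize((im[110:250,260:410] if n=='scene' else im[110:250,120:270])[:,:,::-1],None,fx=4,fy=4,interpolation=cv2.INTER_CUBIC))
cv2.imwrite('pics/p5.png',cv2.resize(np.hstack([cv2.imread('pics/top5.png'),cv2.imread('pics/scene5.png')]),(800,373)))
E
```

```text
t 8.92 pos [0.5638 0.14   0.3723] rpy [180.     0.   -10.29] w 0.0735 F [ 0.33  0.11 -0.  ] M [ 0.038 -0.021 -0.006]
shift [-0.001 -0.     0.173] turn [0.0001 0.     0.0006]
scene 1254 x pct [-0.0872 -0.0829 -0.0712  0.0829  0.087   0.089 ]
  x 0.03 0.05 y range [-0.0319 -0.0298  0.031   0.0322] z 0.1499 143
  x 0.05 0.07 y range [-0.0316 -0.0306  0.0309  0.0323] z 0.1501 106
  x 0.07 0.1 y range [-0.0322 -0.0292  0.0303  0.0321] z 0.1503 188
  x -0.09 -0.06 y range [-0.0321 -0.0304  0.0306  0.0321] z 0.1516 161
  y -0.025 -0.008 xmax [0.086  0.0862 0.0864 0.0874 0.0875 0.0877] z 0.1505
  y -0.008 0.008 xmax [0.0866 0.0868 0.0871 0.0881 0.0883 0.089 ] z 0.1498
  y 0.008 0.025 xmax [0.0867 0.087  0.087  0.0874 0.088  0.0881] z 0.1502
top 655 x pct [-0.0862 -0.0855 -0.0808  0.0834  0.0864  0.0874]
  x 0.03 0.05 y range [0.0085 0.0092 0.0272 0.0277] z 0.1518 47
  x 0.05 0.07 y range [0.0086 0.0092 0.0312 0.0317] z 0.1509 6
  x 0.07 0.1 y range [-0.0333 -0.0303  0.0312  0.0326] z 0.1519 67
  x -0.09 -0.06 y range [-0.0333 -0.0328  0.003   0.0056] z 0.1524 129
  y -0.025 -0.008 xmax [0.084  0.0848 0.0857 0.0857 0.0864 0.0865] z 0.1516
  y -0.008 0.008 xmax [0.0843 0.0849 0.0854 0.0858 0.0864 0.0865] z 0.1519
  y 0.008 0.025 xmax [0.0849 0.0857 0.0858 0.0858 0.0865 0.0874] z 0.152
```

View pics/p5.png

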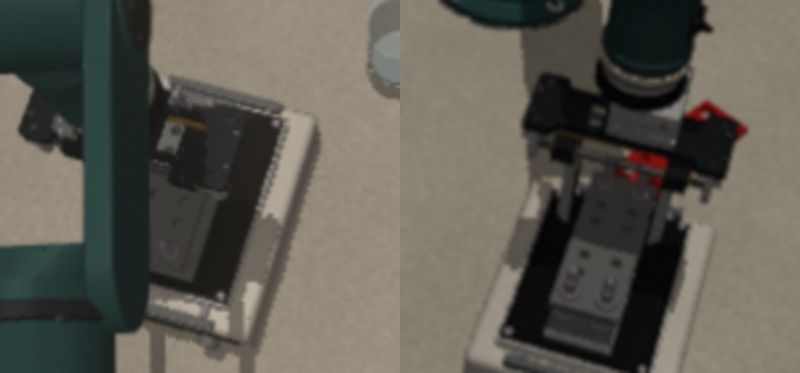

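Request:
move_arm:
  increments:
    - [[0, 0, 0, 0, 0, 0, 0], [0, 0, 0, 0, 0, 0, 0], [0, 0, 0, 0, 0, 0, 0], [0, 0, 0, 0, 0, 0, 0], [0, 0, 0, 0.05, 0, 0, 0], [0, 0, 0, 0.1, 0, 0, 0], [0, 0, 0, 0.15, 0, 0, 0], [0, 0, 0, 0.16, 0, 0, 0]]

```text
time: 9.68
tool_pos: [0.5635, 0.1399, 0.3549]
ee_rot: [3.141, 0.002, -0.18]
wrist_force: [-0.7, 0.1, -0.9]
width: 0.0123
```

```bash
python3 plan.py .5637 .1400 .351 -10.35
```

```text
t 9.68 pos [0.5635 0.1399 0.3549] rpy [ 1.7995e+02  1.4000e-01 -1.0300e+01] w 0.0123 F [-0.71  0.12 -0.85] M [ 0.042  0.028 -0.036]
shift [ 0.002 -0.001  0.039] turn [0.0006 0.0016 0.0006]
```

Fingers nearly shut; lower gently to contact.

Request:
move_arm:
  increments:
    - [[0, 0, 0, 0, 0, 0, 0], [0, 0, 0, 0.01, 0, 0, 0], [0, 0, 0, 0.03, 0, 0, 0], [0, 0, 0, 0.05, 0, 0, 0], [0, 0, 0, 0.06, 0, 0, 0], [0, 0, 0, 0.06, 0, 0, 0]]

```text
time: 10.18
tool_pos: [0.5638, 0.14, 0.3505]
ee_rot: [3.141, 0.0, -0.18]
wrist_force: [-0.4, -0.5, 0.8]
width: 0.0002
```

```bash
python3 plan.py .5637 .1400 .345 -10.35
```

```text
t 10.18 pos [0.5638 0.14   0.3505] rpy [179.99   0.   -10.29] w 0.0002 F [-0.39 -0.55  0.81] M [ 0.087  0.01  -0.012]
shift [-0.001  0.     0.055] turn [0.0001 0.0001 0.0006]
```

Request:
move_arm:
  increments:
    - [[0, 0, 0, 0.01, 0, 0, 0], [0, 0, 0, 0.02, 0, 0, 0], [0, 0, 0, 0.03, 0, 0, 0], [0, 0, 0, 0.03, 0, 0, 0]]

```text
time: 10.52
tool_pos: [0.5638, 0.14, 0.3495]
ee_rot: [-3.141, -0.002, -0.18]
wrist_force: [-1.2, -0.9, 5.7]
width: 0.0006
```

```bash
python3 plan.py .5637 .1400 .345 -10.35
```

```text
t 10.52 pos [0.5638 0.14   0.3495] rpy [-1.7997e+02 -1.3000e-01 -1.0290e+01] w 0.0006 F [-1.23 -0.87  5.67] M [-0.015  0.342  0.01 ]
shift [-0.001  0.     0.045] turn [-0.0004 -0.0014  0.0006]
```

Request:
move_arm:
  increments:
    - [[0, 0, 0, 0.01, 0, 0, 0], [0, 0, 0, 0.02, 0, 0, 0], [0, 0, 0, 0.02, 0, 0, 0]]

```text
time: 10.77
tool_pos: [0.5638, 0.14, 0.3475]
ee_rot: [-3.141, -0.002, -0.18]
wrist_force: [-0.5, 0.7, 5.2]
width: 0.0002
```

Request:
move_arm:
  increments:
    - [[0, 0, 0, 0.01, 0, 0, 0], [0, 0, 0, 0.01, 0, 0, 0]]

```text
time: 10.93
tool_pos: [0.5639, 0.14, 0.3462]
ee_rot: [-3.141, -0.002, -0.18]
wrist_force: [-1.2, -0.6, 5.4]
width: 0.0005
```

```bash
cat > look.py <<'E'
import sys; from held import *
k,zl,zh=sys.argv[1],float(sys.argv[2]),float(sys.argv[3])
for n,c,y in(("scene",(.5637,.1385),-.1806),("top",(.5657,.1396),-.1806)):
    im,d=robot.snapshot(n); np.savez(f'{n}{k}.npz',im=im,d=d)
    X=cloud(n,d).reshape(-1,3); X=X[(X[:,2]>zl)&(X[:,2]<zh)]
    q=(X[:,:2]-c)@np.array([[np.cos(y),-np.sin(y)],[np.sin(y),np.cos(y)]])
    m=(abs(q[:,0])<.087)&(abs(q[:,1])<.031); q=q[m]; z=X[m,2]
    A=np.c_[np.ones(len(z)),q]; w=np.ones(len(z),bool)
    for _ in range(6):
        co=np.linalg.lstsq(A[w],z[w],rcond=None)[0]; w=abs(z-A@co)<.003
    print(n,'plane z0 %.4f slope x %.2f deg y %.2f deg n %d/%d'%(co[0],np.degrees(co[1]),np.degrees(co[2]),w.sum(),len(z)),'xspan',np.percentile(q[w,0],[1,99]).round(3))
    cv2.imwrite(f'pics/{n}{k}.png',cv2.resize((im[110:250,260:410] if n=='scene' else im[110:250,120:270])[:,:,::-1],None,fx=4,fy=4,interpolation=cv2.INTER_CUBIC))
cv2.imwrite(f'pics/p{k}.png',cv2.resize(np.hstack([cv2.imread(f'pics/top{k}.png'),cv2.imread(f'pics/scene{k}.png')]),(800,373)))
E
python3 look.py 6 .125 .17;  python3 plan.py .5637 .1400 .345 -10.35
```

```text
scene plane z0 0.1460 slope x -3.43 deg y -0.69 deg n 703/996 xspan [-0.064  0.086]
top plane z0 0.1477 slope x -3.53 deg y 0.16 deg n 497/624 xspan [-0.084  0.086]
t 11.03 pos [0.5639 0.14   0.3461] rpy [-1.7997e+02 -1.2000e-01 -1.0290e+01] w 0.0006 F [ 0.11 -0.52  5.94] M [-0.005  0.222  0.022]
shift [-0.002  0.     0.011] turn [-0.0004 -0.0013  0.0007]
```

View pics/p6.png

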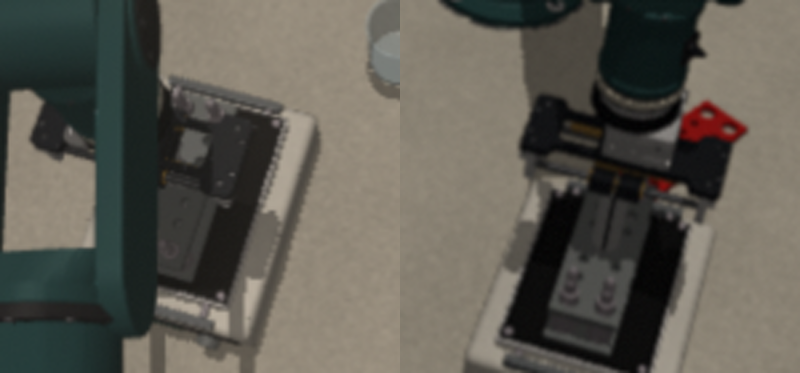

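Request:
move_arm:
  increments:
    - [[0, 0, 0, 0.01, 0, 0, 0], [0, 0, 0, 0.02, 0, 0, 0], [0, 0, 0, 0.03, 0, 0, 0], [0, 0, 0, 0.03, 0, 0, 0]]

```text
time: 11.37
tool_pos: [0.5639, 0.14, 0.3423]
ee_rot: [-3.141, -0.001, -0.18]
wrist_force: [-1.1, 0.1, 5.1]
width: 0.0007
```

Request:
move_arm:
  increments:
    - [[0, 0, 0, 0.01, 0, 0, 0], [0, 0, 0, 0.02, 0, 0, 0], [0, 0, 0, 0.02, 0, 0, 0]]

```text
time: 11.62
tool_pos: [0.5637, 0.1401, 0.3412]
ee_rot: [-3.141, -0.001, -0.18]
wrist_force: [-2.1, 0.2, 5.9]
width: 0.0008
```

```bash
python3 look.py 7 .12 .17;  python3 plan.py .5637 .1400 .345 -10.35
```

```text
scene plane z0 0.1407 slope x -4.85 deg y -0.24 deg n 682/1025 xspan [-0.063  0.086]
top plane z0 0.1421 slope x -4.66 deg y -0.40 deg n 461/606 xspan [-0.085  0.085]
t 11.72 pos [0.5637 0.1401 0.3407] rpy [-1.7997e+02 -4.0000e-02 -1.0290e+01] w 0.0003 F [-1.47  1.16  5.28] M [ 0.074  0.422 -0.004]
shift [ 0.     0.001 -0.043] turn [-0.0003 -0.0004  0.0007]
```

Request:
move_arm:
  increments:
    - [[0, 0, 0, 0.01, 0, 0, 0], [0, 0, 0, 0.02, 0, 0, 0], [0, 0, 0, 0.02, 0, 0, 0]]

```text
time: 11.97
tool_pos: [0.5635, 0.1402, 0.3378]
ee_rot: [-3.141, 0.001, -0.179]
wrist_force: [-2.4, 0.6, 4.6]
width: 0.0003
```

Request:
move_arm:
  increments:
    - [[0, 0, 0, 0.01, 0, 0, 0], [0, 0, 0, 0.02, 0, 0, 0], [0, 0, 0, 0.02, 0, 0, 0]]

```text
time: 12.22
tool_pos: [0.5638, 0.14, 0.3348]
ee_rot: [3.141, 0.0, -0.18]
wrist_force: [0.0, 0.2, -0.3]
width: 0.0003
```

```bash
python3 look.py 8 .12 .17;  python3 plan.py .5637 .1400 .345 -10.35
```

```text
scene plane z0 0.1337 slope x 0.39 deg y -0.02 deg n 631/994 xspan [-0.063  0.086]
top plane z0 0.1351 slope x 0.31 deg y -0.93 deg n 480/632 xspan [-0.085  0.084]
t 12.32 pos [0.5639 0.1399 0.3346] rpy [ 1.7996e+02  3.0000e-02 -1.0300e+01] w 0.0004 F [-0.89 -0.3   0.19] M [ 0.069  0.024 -0.015]
shift [-0.002 -0.001 -0.104] turn [0.0004 0.0004 0.0006]
```

Request:
move_arm:
  increments:
    - [[0, 0, 0, 0.01, 0, 0, 0], [0, 0, 0, 0.02, 0, 0, 0], [0, 0, 0, 0.03, 0, 0, 0], [0, 0, 0, 0.03, 0, 0, 0]]

```text
time: 12.65
tool_pos: [0.5638, 0.1399, 0.3335]
ee_rot: [3.141, -0.001, -0.18]
wrist_force: [-1.9, -1.4, 3.7]
width: 0.0003
```

```bash
python3 plan.py .5637 .1400 .345 -10.35
```

```text
t 12.65 pos [0.5638 0.1399 0.3335] rpy [ 1.7999e+02 -4.0000e-02 -1.0300e+01] w 0.0003 F [-1.94 -1.45  3.73] M [-0.053  0.326 -0.033]
shift [-0.001 -0.001 -0.115] turn [ 0.0001 -0.0005  0.0006]
```

Request:
move_arm:
  increments:
    - [[0, 0, 0, 0.01, 0, 0, 0], [0, 0, 0, 0.02, 0, 0, 0], [0, 0, 0, 0.02, 0, 0, 0]]

```text
time: 12.9
tool_pos: [0.5636, 0.1399, 0.3334]
ee_rot: [-3.141, -0.002, -0.18]
wrist_force: [-4.8, -1.1, 11.1]
width: 0.0005
```

Request:
move_arm:
  increments:
    - [[0, 0, 0, -0.1, 0, 0, 0], [0, 0, 0, -0.4, 0, 0, 0], [0, 0, 0, -0.8, 0, 0, 0], [0.5, 0, 0, -1, 0, 0, 0]]

```text
time: 13.23
tool_pos: [0.564, 0.14, 0.4348]
ee_rot: [-3.14, -0.005, -0.18]
wrist_force: [0.7, 0.4, 0.6]
width: 0.0043
```

```bash
python3 look.py 9 .12 .15;  python3 plan.py .4713 -.3618 .43 -9.15
```

```text
scene plane z0 0.1337 slope x -0.13 deg y -0.28 deg n 879/1151 xspan [-0.081  0.086]
top plane z0 0.1353 slope x 0.24 deg y -0.18 deg n 792/888 xspan [-0.086  0.075]
t 13.33 pos [0.5642 0.1401 0.4364] rpy [-179.81   -0.59  -10.3 ] w 0.0116 F [-0.59 -0.65  1.2 ] M [ 0.051  0.004 -0.022]
shift [-0.018  5.104  0.046] turn [-0.0021 -0.0065 -0.0127]
```

View pics/p9.png

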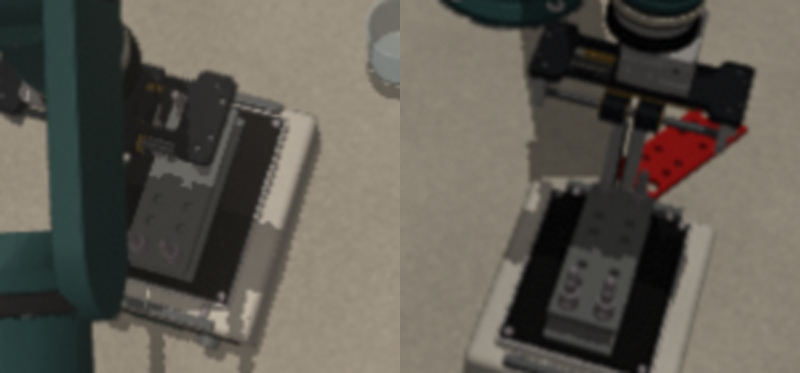

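Request:
move_arm:
  increments:
    - [[1, 0, 0.3, 0, 0, 0, 0], [1, 0, 0.65, 0, 0, 0, 0], [1, 0, 1, 0, 0, 0, 0]]

```text
time: 13.58
tool_pos: [0.5457, 0.0412, 0.4286]
ee_rot: [3.141, 0.003, -0.178]
wrist_force: [1.3, -0.1, -0.4]
width: 0.0319
```

Request:
move_arm:
  increments:
    - [[1, 0, 0.4, 0, 0, 0, 0], [1, 0, 0.8, 0, 0, 0, 0], [1, 0, 1, 0, 0, 0, 0]]

```text
time: 13.83
tool_pos: [0.5272, -0.0601, 0.4287]
ee_rot: [3.14, 0.003, -0.183]
wrist_force: [1.2, 0.2, -0.4]
width: 0.0516
```

Request:
move_arm:
  increments:
    - [[1, 0, 0.4, 0, 0, 0, 0], [1, 0, 0.8, 0, 0, 0, 0], [1, 0, 1, 0, 0, 0, 0]]

```text
time: 14.08
tool_pos: [0.5093, -0.1586, 0.4285]
ee_rot: [3.14, 0.003, -0.183]
wrist_force: [0.3, -0.4, -0.3]
width: 0.0717
```

Request:
move_arm:
  increments:
    - [[1, 0, 0.4, 0, 0, 0, 0], [1, 0, 0.8, 0, 0, 0, 0], [1, 0, 1, 0, 0, 0, 0]]

```text
time: 14.33
tool_pos: [0.4913, -0.2571, 0.4283]
ee_rot: [3.141, 0.003, -0.183]
wrist_force: [1.1, 0.1, 0.2]
width: 0.0914
```

```bash
python3 plan.py .4713 -.3618 .33 -9.15
```

```text
t 14.33 pos [ 0.4913 -0.2571  0.4283] rpy [179.96   0.18 -10.49] w 0.0914 F [1.09 0.14 0.19] M [ 0.048 -0.013 -0.042]
shift [-0.003  1.065  0.983] turn [ 0.0004  0.002  -0.0149]
```

Request:
move_arm:
  increments:
    - [[1, 0, 0.35, 0, 0, 0, 0], [1, 0, 0.7, 0.2, 0, 0, -0.01], [1, 0, 1, 0.5, 0, 0, -0.014], [1, 0, 1, 0.8, 0, 0, -0.014], [1, 0, 1, 0.95, 0, 0, -0.014], [1, 0, 1, 0.95, 0, 0, -0.014]]

```text
time: 14.83
tool_pos: [0.4731, -0.3519, 0.328]
ee_rot: [-3.134, 0.011, -0.159]
wrist_force: [-0.1, 0.1, 0.0]
width: 0.0945
```

```bash
python3 plan.py .4713 -.3618 .25 -9.15
```

```text
t 14.83 pos [ 0.4731 -0.3519  0.328 ] rpy [-179.59    0.63   -9.12] w 0.0945 F [-0.1   0.07  0.04] M [ 0.04   0.04  -0.024]
shift [0.007 0.106 0.779] turn [-0.0046  0.007   0.0003]
```

Request:
move_arm:
  increments:
    - [[1, 0, 0.1, 0.1, 0, 0, 0], [1, 0, 0.1, 0.4, 0, 0, 0], [1, 0, 0.1, 0.75, 0, 0, 0], [1, 0, 0.1, 0.95, 0, 0, 0], [1, 0, 0.1, 1, 0, 0, 0], [1, 0, 0.1, 1, 0, 0, 0]]

```text
time: 15.33
tool_pos: [0.4728, -0.3618, 0.2345]
ee_rot: [-3.141, 0.002, -0.157]
wrist_force: [1.0, 0.1, -0.3]
width: 0.0941
```

```bash
python3 plan.py .4713 -.3618 .2025 -9.15;  python3 - <<'E'
from h import *
for n,bx in (("top",(310,150,450,280)),("scene",(100,120,240,250))):
    im,d=robot.snapshot(n); x0,y0,x1,y1=bx
    cv2.imwrite(f'pics/{n}10.png',cv2.resize(im[y0:y1,x0:x1,::-1],None,fx=4,fy=4,interpolation=cv2.INTER_CUBIC))
E
cd pics; python3 -c "
import cv2,numpy as np;cv2.imwrite('p10.png',cv2.resize(np.hstack([cv2.imread('top10.png'),cv2.imread('scene10.png')]),(800,371)))"
```

```text
t 15.33 pos [ 0.4728 -0.3618  0.2345] rpy [-1.7995e+02  1.1000e-01 -9.0100e+00] w 0.0941 F [ 1.01  0.13 -0.34] M [ 0.036  0.054 -0.013]
shift [-0.014  0.003  0.32 ] turn [-0.0006  0.0012  0.0015]
```

View pics/p10.png

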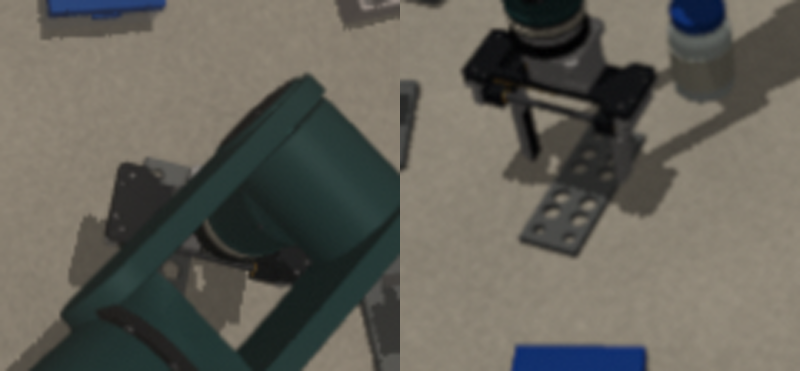

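Request:
move_arm:
  increments:
    - [[1, -0.014, 0, 0.1, 0, 0, 0], [1, -0.014, 0, 0.2, 0, 0, 0], [1, -0.014, 0, 0.28, 0, 0, 0], [1, -0.014, 0, 0.31, 0, 0, 0], [1, -0.014, 0, 0.31, 0, 0, 0], [1, -0.014, 0, 0.31, 0, 0, 0]]

```text
time: 15.93
tool_pos: [0.4714, -0.3616, 0.2042]
ee_rot: [-3.141, 0.001, -0.158]
wrist_force: [0.9, -0.5, -0.1]
width: 0.0938
```

```bash
python3 plan.py .4713 -.3618 .2025 -9.15
```

```text
t 15.93 pos [ 0.4714 -0.3616  0.2042] rpy [-1.7998e+02  3.0000e-02 -9.0400e+00] w 0.0938 F [ 0.87 -0.52 -0.08] M [ 0.018  0.013 -0.042]
shift [-0.001  0.003  0.017] turn [-0.0002  0.0004  0.0013]
```

Request:
move_arm:
  increments:
    - [[1, 0, 0, 0.014, 0, 0, 0], [0.5, 0, 0, 0.014, 0, 0, 0], [0, 0, 0, 0.014, 0, 0, 0], [0, 0, 0, 0.014, 0, 0, 0], [0, 0, 0, 0.014, 0, 0, 0], [0, 0, 0, 0.014, 0, 0, 0], [0, 0, 0, 0.014, 0, 0, 0], [0, 0, 0, 0.014, 0, 0, 0]]

```text
time: 16.6
tool_pos: [0.4716, -0.3617, 0.2034]
ee_rot: [3.141, -0.0, -0.158]
wrist_force: [-0.1, -0.2, 0.9]
width: 0.0633
```

```bash
python3 plan.py .4713 -.3618 .2025 -9.15
```

```text
t 16.6 pos [ 0.4716 -0.3617  0.2034] rpy [ 1.7999e+02 -2.0000e-02 -9.0300e+00] w 0.0633 F [-0.12 -0.2   0.9 ] M [ 0.059  0.001 -0.001]
shift [-0.002  0.002  0.009] turn [ 0.0001 -0.0002  0.0013]
```

Request:
move_arm:
  increments:
    - [[0, 0, 0, -0.1, 0, 0, 0], [0, 0, 0, -0.35, 0, 0, 0], [0, 0, 0, -0.7, 0, 0, 0], [0, 0, 0, -1, 0, 0, 0]]

```text
time: 16.93
tool_pos: [0.4713, -0.3614, 0.3046]
ee_rot: [-3.141, 0.001, -0.158]
wrist_force: [0.4, 0.2, -0.2]
width: 0.0634
```

Request:
move_arm:
  increments:
    - [[0, 0, 0, -0.35, 0, 0, 0], [0, 0, 0, -0.7, 0, 0, 0], [0, 0, 0, -1, 0, 0, 0], [0, 0, 0, -1, 0, 0, 0], [0, 0, 0, -1, 0, 0, 0]]

```text
time: 17.35
tool_pos: [0.4715, -0.3616, 0.4064]
ee_rot: [3.138, -0.005, -0.158]
wrist_force: [-0.7, 0.4, -1.6]
width: 0.0633
```

```bash
python3 plan.py .5637 .1400 .415 -10.3;  python3 - <<'E'
from h import *
for n,bx in (("top",(310,150,450,280)),("scene",(100,100,240,230))):
    im,d=robot.snapshot(n); x0,y0,x1,y1=bx
    cv2.imwrite(f'pics/{n}11.png',cv2.resize(im[y0:y1,x0:x1,::-1],None,fx=4,fy=4,interpolation=cv2.INTER_CUBIC))
E
cd pics; python3 -c "
import cv2,numpy as np;cv2.imwrite('p11.png',cv2.resize(np.hstack([cv2.imread('top11.png'),cv2.imread('scene11.png')]),(800,371)))"
```

```text
t 17.35 pos [ 0.4715 -0.3616  0.4064] rpy [179.81  -0.28  -9.03] w 0.0633 F [-0.74  0.44 -1.65] M [ 0.044  0.001 -0.033]
shift [ 0.123 -5.098 -0.103] turn [ 0.0021 -0.0031  0.0141]
```

View pics/p11.png

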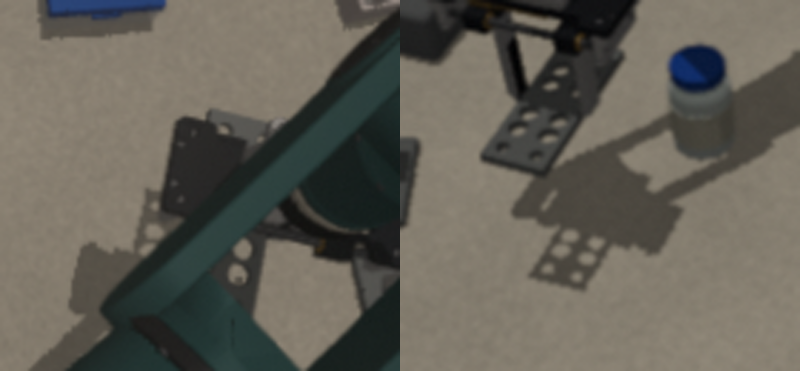

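Held level. Traverse to the rack.

Request:
move_arm:
  increments:
    - [[0, 0, -0.25, -0.05, 0, 0, 0], [0, 0.02, -0.6, -0.1, 0, 0, 0.007], [0, 0.02, -1, -0.1, 0, 0, 0.014]]

```text
time: 17.7
tool_pos: [0.489, -0.2633, 0.4105]
ee_rot: [-3.14, 0.004, -0.183]
wrist_force: [0.8, -0.0, -0.4]
width: 0.0638
```

Request:
move_arm:
  increments:
    - [[0, 0, -0.4, 0, 0, 0, 0], [0, 0, -0.8, 0, 0, 0, 0], [0, 0, -1, 0, 0, 0, 0]]

```text
time: 17.95
tool_pos: [0.507, -0.161, 0.4102]
ee_rot: [-3.138, 0.005, -0.176]
wrist_force: [0.1, 0.1, -1.3]
width: 0.0633
```

Request:
move_arm:
  increments:
    - [[0, 0, -0.4, 0, 0, 0, 0], [0, 0, -0.8, 0, 0, 0, 0], [0, 0, -1, 0, 0, 0, 0]]

```text
time: 18.2
tool_pos: [0.5248, -0.0628, 0.4101]
ee_rot: [-3.139, 0.006, -0.177]
wrist_force: [-0.1, 0.2, -0.7]
width: 0.0635
```

Request:
move_arm:
  increments:
    - [[0, 0, -0.4, 0, 0, 0, 0], [0, 0, -0.8, 0, 0, 0, 0], [0, 0, -1, 0, 0, 0, 0]]

```text
time: 18.45
tool_pos: [0.5426, 0.0356, 0.4099]
ee_rot: [-3.14, 0.006, -0.176]
wrist_force: [0.3, -0.4, -1.2]
width: 0.0635
```

```bash
python3 plan.py .5637 .1400 .415 -10.3
```

```text
t 18.45 pos [0.5426 0.0356 0.4099] rpy [-179.93    0.35  -10.11] w 0.0635 F [ 0.33 -0.37 -1.22] M [-0.021 -0.002  0.015]
shift [ 0.024 -1.065 -0.05 ] turn [-0.0008  0.0038  0.0021]
```

Request:
move_arm:
  increments:
    - [[0, 0, -0.35, 0, 0, 0, 0], [0, 0.02, -0.7, 0, 0, 0, 0.002], [0, 0.02, -0.95, 0, 0, 0, 0.002], [0, 0.02, -1, 0, 0, 0, 0.002], [0, 0.02, -1, 0, 0, 0, 0.002], [0, 0.02, -1, 0, 0, 0, 0.002], [0, 0.02, -1, 0, 0, 0, 0.002], [0, 0.02, -1, 0, 0, 0, 0.002]]

```text
time: 19.12
tool_pos: [0.5626, 0.1286, 0.4128]
ee_rot: [3.141, 0.001, -0.185]
wrist_force: [-0.5, -0.1, -0.6]
width: 0.0632
```

```bash
python3 plan.py .5637 .1400 .40 -10.3
```

```text
t 19.12 pos [0.5626 0.1286 0.4128] rpy [ 1.7996e+02  4.0000e-02 -1.0590e+01] w 0.0632 F [-0.52 -0.06 -0.59] M [ 0.008  0.036 -0.017]
shift [-0.01  -0.114  0.128] turn [ 0.0005  0.0004 -0.0033]
```

Request:
move_arm:
  increments:
    - [[0, -0.01, -0.1, 0, 0, 0, -0.003], [0, -0.01, -0.11, 0.05, 0, 0, -0.003], [0, -0.01, -0.11, 0.1, 0, 0, -0.003], [0, -0.01, -0.11, 0.12, 0, 0, -0.003], [0, -0.01, -0.11, 0.12, 0, 0, -0.003], [0, -0.01, -0.11, 0.12, 0, 0, -0.003]]

```text
time: 19.62
tool_pos: [0.5636, 0.141, 0.4007]
ee_rot: [3.141, 0.001, -0.178]
wrist_force: [0.3, 0.7, -1.5]
width: 0.0636
```

```bash
python3 plan.py .5637 .1400 .392 -10.3; python3 - <<'E'
from held import *
for n,c,y in(("scene",(.5637,.1385),-.1806),("top",(.5657,.1396),-.1806)):
    im,d=robot.snapshot(n); np.savez(f'{n}12.npz',im=im,d=d)
    held(n,d,c,y,.196,.222)
E
```

```text
t 19.62 pos [0.5636 0.141  0.4007] rpy [ 1.7997e+02  5.0000e-02 -1.0210e+01] w 0.0636 F [ 0.3   0.7  -1.55] M [0.034 0.025 0.056]
shift [0.003 0.009 0.087] turn [0.0003 0.0005 0.001 ]
scene 1284 x pct [-0.0788 -0.0754 -0.0658  0.0844  0.0863  0.0873]
  x 0.03 0.05 y range [-0.0307 -0.0295  0.0314  0.0332] z 0.2065 145
  x 0.05 0.07 y range [-0.0308 -0.0284  0.0315  0.0333] z 0.2068 176
  x 0.07 0.1 y range [-0.0311 -0.0291  0.0318  0.0333] z 0.2059 194
  x -0.09 -0.06 y range [-0.0308 -0.0291  0.0284  0.0302] z 0.206 100
  y -0.025 -0.008 xmax [0.0861 0.0861 0.0864 0.0864 0.0866 0.087 ] z 0.2064
  y -0.008 0.008 xmax [0.0852 0.0854 0.0859 0.086  0.0863 0.0865] z 0.207
  y 0.008 0.025 xmax [0.086  0.0863 0.0865 0.0865 0.087  0.0871] z 0.2058
top 636 x pct [-0.0872 -0.0867 -0.0818  0.0829  0.0855  0.0861]
  x 0.03 0.05 y range [0.0065 0.0068 0.0234 0.0249] z 0.2084 18
  x 0.05 0.07 y range [-0.009  -0.0072  0.0302  0.0309] z 0.2092 22
  x 0.07 0.1 y range [-0.0319 -0.0308  0.032   0.0336] z 0.2088 154
  x -0.09 -0.06 y range [-0.0321 -0.0316 -0.0015  0.0021] z 0.2085 141
  y -0.025 -0.008 xmax [0.0838 0.084  0.084  0.085  0.0857 0.0857] z 0.2087
  y -0.008 0.008 xmax [0.0844 0.0845 0.085  0.0853 0.0858 0.0861] z 0.2088
  y 0.008 0.025 xmax [0.0842 0.0844 0.0846 0.0851 0.0852 0.0853] z 0.2086
```

Request:
move_arm:
  increments:
    - [[0, 0.01, 0.01, 0.03, 0, 0, 0], [0, 0.01, 0.01, 0.08, 0, 0, 0], [0, 0.01, 0.01, 0.12, 0, 0, 0], [0, 0.01, 0.01, 0.14, 0, 0, 0], [0, 0.01, 0.01, 0.14, 0, 0, 0], [0, 0.01, 0.01, 0.14, 0, 0, 0]]

```text
time: 20.22
tool_pos: [0.5644, 0.1399, 0.3868]
ee_rot: [3.141, 0.001, -0.178]
wrist_force: [-0.5, -0.2, -0.1]
width: 0.0636
```

```bash
python3 plan.py .5645 .1400 .38 -10.3
```

```text
t 20.22 pos [0.5644 0.1399 0.3868] rpy [ 1.7998e+02  4.0000e-02 -1.0200e+01] w 0.0636 F [-0.47 -0.2  -0.13] M [ 0.064 -0.003  0.074]
shift [ 0.001 -0.001  0.068] turn [0.0002 0.0004 0.0011]
```

Underside about 183 mm. Ease down into the taper.

Request:
move_arm:
  increments:
    - [[0, 0, 0, 0.01, 0, 0, 0], [0, 0, 0, 0.02, 0, 0, 0], [0, 0, 0, 0.03, 0, 0, 0], [0, 0, 0, 0.03, 0, 0, 0], [0, 0, 0, 0.03, 0, 0, 0]]

```text
time: 20.63
tool_pos: [0.5644, 0.1399, 0.3842]
ee_rot: [3.141, 0.0, -0.178]
wrist_force: [-0.0, -0.0, -1.4]
width: 0.0635
```

```bash
python3 plan.py .5645 .1400 .38 -10.3
```

```text
t 20.63 pos [0.5644 0.1399 0.3842] rpy [179.99   0.   -10.2 ] w 0.0635 F [-0.05 -0.03 -1.37] M [-0.    -0.023 -0.014]
shift [ 0.    -0.001  0.042] turn [0.0001 0.     0.0011]
```

Request:
move_arm:
  increments:
    - [[0, 0, 0, 0.01, 0, 0, 0], [0, 0, 0, 0.02, 0, 0, 0], [0, 0, 0, 0.02, 0, 0, 0], [0, 0, 0, 0.02, 0, 0, 0]]

```text
time: 20.97
tool_pos: [0.5644, 0.1399, 0.3821]
ee_rot: [3.141, 0.0, -0.178]
wrist_force: [-0.4, -0.5, -0.7]
width: 0.0636
```

```bash
python3 plan.py .5645 .1400 .38 -10.3
```

```text
t 20.97 pos [0.5644 0.1399 0.3821] rpy [ 1.7999e+02  1.0000e-02 -1.0200e+01] w 0.0636 F [-0.41 -0.55 -0.73] M [ 0.009 -0.013 -0.002]
shift [ 0.    -0.001  0.021] turn [0.0001 0.0001 0.0011]
```

Request:
move_arm:
  increments:
    - [[0, 0, 0, 0.01, 0, 0, 0], [0, 0, 0, 0.02, 0, 0, 0], [0, 0, 0, 0.02, 0, 0, 0], [0, 0, 0, 0.02, 0, 0, 0]]

```text
time: 21.3
tool_pos: [0.5644, 0.1399, 0.3801]
ee_rot: [3.141, 0.0, -0.178]
wrist_force: [-0.4, -0.7, -1.3]
width: 0.0633
```

```bash
python3 plan.py .5645 .1400 .378 -10.3
```

```text
t 21.3 pos [0.5644 0.1399 0.3801] rpy [ 1.7999e+02  1.0000e-02 -1.0200e+01] w 0.0633 F [-0.36 -0.71 -1.27] M [0.048 0.048 0.034]
shift [ 0.    -0.001  0.021] turn [0.0001 0.0001 0.0011]
```

Request:
move_arm:
  increments:
    - [[0, 0, 0, 0.01, 0, 0, 0], [0, 0, 0, 0.02, 0, 0, 0], [0, 0, 0, 0.02, 0, 0, 0]]

```text
time: 21.55
tool_pos: [0.5644, 0.1399, 0.378]
ee_rot: [3.141, 0.0, -0.178]
wrist_force: [-0.3, -0.2, -0.9]
width: 0.0631
```

```bash
python3 plan.py .5645 .1400 .378 -10.3
```

```text
t 21.55 pos [0.5644 0.1399 0.378 ] rpy [ 1.7999e+02  2.0000e-02 -1.0200e+01] w 0.0631 F [-0.26 -0.16 -0.92] M [ 0.012  0.041 -0.001]
shift [ 0.001 -0.001 -0.   ] turn [0.0001 0.0002 0.0011]
```

Request:
move_arm:
  increments:
    - [[0, 0, 0, 0.01, 0, 0, 0], [0, 0, 0, 0.02, 0, 0, 0], [0, 0, 0, 0.03, 0, 0, 0], [0, 0, 0, 0.03, 0, 0, 0], [0, 0, 0, 0.03, 0, 0, 0]]

```text
time: 21.97
tool_pos: [0.5644, 0.1399, 0.3751]
ee_rot: [3.141, 0.0, -0.178]
wrist_force: [0.1, 0.3, -0.9]
width: 0.0635
```

```bash
python3 plan.py .5645 .1400 .378 -10.3
```

```text
t 21.97 pos [0.5644 0.1399 0.3751] rpy [ 1.7999e+02  1.0000e-02 -1.0200e+01] w 0.0635 F [ 0.11  0.27 -0.87] M [0.097 0.026 0.021]
shift [ 0.    -0.001 -0.029] turn [0.0001 0.0001 0.0011]
```

Request:
move_arm:
  increments:
    - [[0, 0, 0, 0.01, 0, 0, 0], [0, 0, 0, 0.02, 0, 0, 0], [0, 0, 0, 0.02, 0, 0, 0]]

```text
time: 22.22
tool_pos: [0.5645, 0.1399, 0.3736]
ee_rot: [-3.141, -0.001, -0.178]
wrist_force: [0.0, -0.2, 0.3]
width: 0.0635
```

```bash
python3 plan.py .5645 .1400 .378 -10.3
```

```text
t 22.22 pos [0.5645 0.1399 0.3736] rpy [-1.7999e+02 -5.0000e-02 -1.0210e+01] w 0.0635 F [ 0.01 -0.21  0.3 ] M [-0.019  0.052 -0.031]
shift [-0.    -0.001 -0.044] turn [-0.0001 -0.0005  0.001 ]
```

Request:
move_arm:
  increments:
    - [[0.4, 0, 0, 0, 0, 0, 0], [1, 0, 0, 0, 0, 0, 0], [1, 0, 0, 0, 0, 0, 0], [1, 0, 0, -0.1, 0, 0, 0], [1, 0, 0, -0.3, 0, 0, 0], [0, 0, 0, -0.3, 0, 0, 0], [0, 0, 0, -0.3, 0, 0, 0], [0, 0, 0, -0.3, 0, 0, 0]]

```text
time: 22.88
tool_pos: [0.5644, 0.1399, 0.4031]
ee_rot: [3.142, -0.0, -0.178]
wrist_force: [-0.7, -1.0, -0.6]
width: 0.0736
```

```bash
python3 look.py 13 .165 .195; python3 plan.py .5640 .1400 .387 -10.3
```

```text
scene plane z0 0.1798 slope x -0.73 deg y -0.31 deg n 1011/1243 xspan [-0.084  0.086]
top plane z0 0.1816 slope x -0.53 deg y -0.13 deg n 554/625 xspan [-0.085  0.086]
t 22.98 pos [0.5643 0.1399 0.4021] rpy [ 1.7996e+02  9.0000e-02 -1.0200e+01] w 0.0656 F [-0.14  0.15 -0.74] M [ 0.106  0.027 -0.002]
shift [-0.003 -0.001  0.151] turn [0.0004 0.001  0.0011]
```

View pics/p13.png

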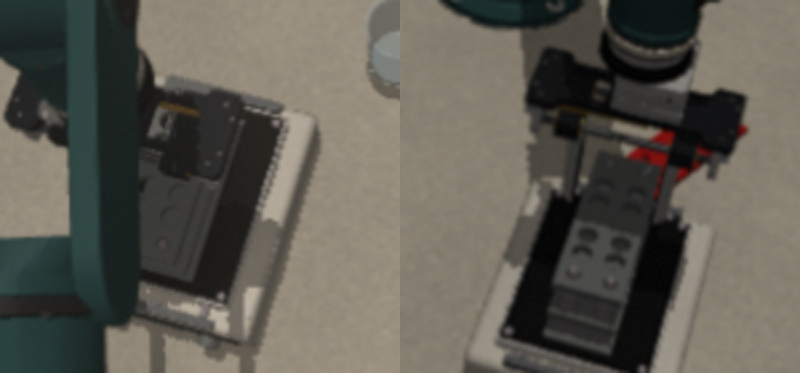

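Request:
move_arm:
  increments:
    - [[0, -0.015, 0, 0, 0, 0, 0], [0, -0.015, 0, 0, 0, 0, 0], [0, -0.015, 0, 0, 0, 0, 0], [0, -0.015, 0, 0, 0, 0, 0], [0, -0.015, 0, 0.05, 0, 0, 0], [0, -0.015, 0, 0.1, 0, 0, 0], [0, -0.015, 0, 0.15, 0, 0, 0], [0, -0.015, 0, 0.15, 0, 0, 0]]

```text
time: 23.65
tool_pos: [0.5628, 0.1401, 0.3862]
ee_rot: [3.14, 0.003, -0.178]
wrist_force: [0.1, 0.4, -0.1]
width: 0.0125
```

```bash
python3 plan.py .5628 .1400 .380 -10.3
```

```text
t 23.65 pos [0.5628 0.1401 0.3862] rpy [ 1.7994e+02  1.7000e-01 -1.0210e+01] w 0.0125 F [ 0.07  0.44 -0.06] M [ 0.053  0.022 -0.001]
shift [0.001 0.001 0.062] turn [0.0007 0.0019 0.0011]
```

Request:
move_arm:
  increments:
    - [[0, 0, 0, 0.01, 0, 0, 0], [0, 0, 0, 0.03, 0, 0, 0], [0, 0, 0, 0.05, 0, 0, 0], [0, 0, 0, 0.07, 0, 0, 0], [0, 0, 0, 0.07, 0, 0, 0]]

```text
time: 24.07
tool_pos: [0.5629, 0.1401, 0.3807]
ee_rot: [3.141, 0.001, -0.178]
wrist_force: [-0.4, -0.2, -0.4]
width: 0.0003
```

```bash
python3 plan.py .5628 .1400 .380 -10.3
```

```text
t 24.07 pos [0.5629 0.1401 0.3807] rpy [ 1.7998e+02  4.0000e-02 -1.0200e+01] w 0.0003 F [-0.42 -0.24 -0.43] M [ 0.027  0.048 -0.038]
shift [-0.001  0.002  0.007] turn [0.0002 0.0004 0.0011]
```

Request:
move_arm:
  increments:
    - [[0, 0, 0, 0.01, 0, 0, 0], [0, 0, 0, 0.02, 0, 0, 0], [0, 0, 0, 0.03, 0, 0, 0], [0, 0, 0, 0.03, 0, 0, 0]]

```text
time: 24.4
tool_pos: [0.5629, 0.1402, 0.3794]
ee_rot: [-3.141, -0.001, -0.178]
wrist_force: [-0.3, 0.1, 4.4]
width: 0.0004
```

Request:
move_arm:
  increments:
    - [[0, 0, 0, 0.01, 0, 0, 0], [0, 0, 0, 0.02, 0, 0, 0], [0, 0, 0, 0.02, 0, 0, 0]]

```text
time: 24.65
tool_pos: [0.5627, 0.1401, 0.379]
ee_rot: [-3.141, -0.003, -0.178]
wrist_force: [-3.2, -1.2, 8.7]
width: 0.0004
```

```bash
python3 look.py 14 .15 .195; python3 plan.py .5628 .1400 .380 -10.3
```

```text
scene plane z0 0.1791 slope x -0.86 deg y -0.13 deg n 733/981 xspan [-0.068  0.087]
top plane z0 0.1806 slope x -0.72 deg y -0.34 deg n 574/659 xspan [-0.085  0.086]
t 24.75 pos [0.5627 0.1401 0.379 ] rpy [-1.7995e+02 -1.5000e-01 -1.0200e+01] w 0.0005 F [-2.53 -0.76  9.79] M [0.008 0.696 0.007]
shift [ 0.001  0.001 -0.01 ] turn [-0.0005 -0.0017  0.0011]
```

Request:
move_arm:
  increments:
    - [[0, 0, 0, 0.01, 0, 0, 0], [0, 0, 0, 0.01, 0, 0, 0]]

```text
time: 24.92
tool_pos: [0.5626, 0.1401, 0.3786]
ee_rot: [-3.141, -0.003, -0.178]
wrist_force: [-2.8, -0.3, 10.7]
width: 0.0003
```

Request:
move_arm:
  increments:
    - [[0, 0, 0, 0.01, 0, 0, 0], [0, 0, 0, 0.01, 0, 0, 0]]

```text
time: 25.08
tool_pos: [0.5627, 0.1401, 0.3774]
ee_rot: [-3.141, -0.003, -0.178]
wrist_force: [-2.5, -0.4, 9.6]
width: 0.0003
```

```bash
python3 look.py 15 .14 .195; python3 plan.py .5628 .1400 .380 -10.3
```

```text
scene plane z0 0.1772 slope x -2.19 deg y 0.04 deg n 693/1004 xspan [-0.07   0.086]
top plane z0 0.1790 slope x -2.19 deg y 0.38 deg n 565/660 xspan [-0.085  0.087]
t 25.18 pos [0.5627 0.1401 0.3772] rpy [-179.95   -0.18  -10.2 ] w 0.0003 F [-2.71  0.35  8.78] M [-0.06   0.617  0.065]
shift [ 0.001  0.001 -0.028] turn [-0.0006 -0.002   0.0011]
```

+x end is passing first again; keep pressing in small steps.

Request:
move_arm:
  increments:
    - [[0, 0, 0, 0.01, 0, 0, 0], [0, 0, 0, 0.02, 0, 0, 0], [0, 0, 0, 0.02, 0, 0, 0]]

```text
time: 25.43
tool_pos: [0.5629, 0.1401, 0.3733]
ee_rot: [-3.141, -0.002, -0.178]
wrist_force: [-0.4, 0.6, 0.6]
width: 0.0005
```

Request:
move_arm:
  increments:
    - [[0, 0, 0, 0.01, 0, 0, 0], [0, 0, 0, 0.02, 0, 0, 0], [0, 0, 0, 0.02, 0, 0, 0]]

```text
time: 25.68
tool_pos: [0.563, 0.1402, 0.372]
ee_rot: [-3.141, -0.002, -0.178]
wrist_force: [-2.0, -0.7, 7.3]
width: 0.0005
```

```bash
python3 look.py 16 .14 .195; python3 plan.py .5628 .1400 .380 -10.3
```

```text
scene plane z0 0.1713 slope x -5.94 deg y -0.38 deg n 693/1026 xspan [-0.067  0.086]
top plane z0 0.1731 slope x -5.74 deg y 0.11 deg n 518/628 xspan [-0.085  0.086]
t 25.78 pos [0.563  0.1402 0.372 ] rpy [-1.7996e+02 -1.1000e-01 -1.0200e+01] w 0.0 F [-1.85  0.25  7.49] M [0.005 0.476 0.006]
shift [-0.001  0.002 -0.08 ] turn [-0.0004 -0.0013  0.0011]
```

Request:
move_arm:
  increments:
    - [[0, 0, 0, 0.01, 0, 0, 0], [0, 0, 0, 0.01, 0, 0, 0]]

```text
time: 25.95
tool_pos: [0.5629, 0.1402, 0.3718]
ee_rot: [-3.141, -0.003, -0.178]
wrist_force: [-2.1, 0.1, 9.1]
width: 0.0006
```

Request:
move_arm:
  increments:
    - [[0, 0, 0, 0.01, 0, 0, 0], [0, 0, 0, 0.01, 0, 0, 0]]

```text
time: 26.12
tool_pos: [0.5627, 0.1402, 0.3705]
ee_rot: [-3.141, -0.002, -0.178]
wrist_force: [-2.1, 0.3, 5.8]
width: 0.0002
```

```bash
python3 look.py 17 .14 .195; python3 plan.py .5628 .1400 .380 -10.3
```

```text
scene plane z0 0.1700 slope x -4.93 deg y -0.03 deg n 683/1015 xspan [-0.066  0.086]
top plane z0 0.1713 slope x -4.41 deg y 0.15 deg n 521/640 xspan [-0.086  0.086]
t 26.22 pos [0.5627 0.1402 0.3696] rpy [-1.7997e+02 -4.0000e-02 -1.0190e+01] w 0.0004 F [-2.69 -0.34  4.73] M [0.015 0.497 0.012]
shift [ 0.001  0.002 -0.104] turn [-0.0003 -0.0005  0.0012]
```

The -x end is moving now; follow it down.

Request:
move_arm:
  increments:
    - [[0, 0, 0, 0.01, 0, 0, 0], [0, 0, 0, 0.02, 0, 0, 0], [0, 0, 0, 0.02, 0, 0, 0]]

```text
time: 26.47
tool_pos: [0.5626, 0.1403, 0.3666]
ee_rot: [-3.141, 0.001, -0.178]
wrist_force: [-2.4, 1.1, 4.4]
width: 0.0009
```

Request:
move_arm:
  increments:
    - [[0, 0, 0, 0.01, 0, 0, 0], [0, 0, 0, 0.02, 0, 0, 0], [0, 0, 0, 0.02, 0, 0, 0]]

```text
time: 26.72
tool_pos: [0.5631, 0.1402, 0.3635]
ee_rot: [3.141, 0.0, -0.178]
wrist_force: [-0.4, -0.2, 0.3]
width: 0.0002
```

```bash
python3 look.py 18 .14 .195; python3 plan.py .5628 .1400 .380 -10.3
```

```text
scene plane z0 0.1635 slope x -0.00 deg y 0.48 deg n 653/997 xspan [-0.068  0.086]
top plane z0 0.1653 slope x -0.03 deg y 0.56 deg n 510/645 xspan [-0.086  0.085]
t 26.82 pos [0.5631 0.1401 0.3635] rpy [ 1.7999e+02  3.0000e-02 -1.0210e+01] w 0.0004 F [-0.63  0.43  0.35] M [ 0.156  0.023 -0.025]
shift [-0.003  0.002 -0.165] turn [0.0001 0.0003 0.0011]
```

Level and at about 164 mm. Seat it with a gentle push (~8 N), then retract.

Request:
move_arm:
  increments:
    - [[0, 0, 0, 0.01, 0, 0, 0], [0, 0, 0, 0.02, 0, 0, 0], [0, 0, 0, 0.03, 0, 0, 0], [0, 0, 0, 0.03, 0, 0, 0]]

```text
time: 27.15
tool_pos: [0.5628, 0.1401, 0.3634]
ee_rot: [-3.141, -0.002, -0.178]
wrist_force: [-3.2, -0.3, 9.3]
width: 0.0004
```

Request:
move_arm:
  increments:
    - [[0, 0, 0, 0.01, 0, 0, 0], [0, 0, 0, 0.01, 0, 0, 0]]

```text
time: 27.32
tool_pos: [0.5627, 0.1401, 0.3633]
ee_rot: [-3.141, -0.002, -0.178]
wrist_force: [-4.7, -0.8, 11.1]
width: 0.0
```

Request:
move_arm:
  increments:
    - [[0, 0, 0, -0.1, 0, 0, 0], [0, 0, 0, -0.4, 0, 0, 0], [0, 0, 0, -0.8, 0, 0, 0], [0, 0, 0, -1, 0, 0, 0]]

```text
time: 27.65
tool_pos: [0.5631, 0.14, 0.4642]
ee_rot: [-3.14, -0.005, -0.178]
wrist_force: [1.1, 0.1, -0.1]
width: 0.0003
```

Request:
move_arm:
  increments:
    - [[0, -0.2, 0.3, -0.3, 0, 0, 0], [0, -0.5, 0.65, -0.3, 0, 0, 0], [0, -0.7, 1, -0.3, 0, 0, 0]]

```text
time: 27.9
tool_pos: [0.4804, 0.0592, 0.4921]
ee_rot: [-3.141, -0.004, -0.176]
wrist_force: [0.1, -1.1, -0.4]
width: 0.0003
```

Request:
move_arm:
  increments:
    - [[0, -0.2, 0.35, 0, 0, 0, 0], [0, -0.5, 0.7, 0, 0, 0, 0], [0, -0.7, 1, 0, 0, 0, 0]]

```text
time: 28.15
tool_pos: [0.3929, -0.0274, 0.4899]
ee_rot: [3.141, -0.0, -0.177]
wrist_force: [0.3, -1.2, 0.4]
width: 0.0007
```

Request:
move_arm:
  increments:
    - [[0, -0.2, 0.35, 0, 0, 0, 0], [0, -0.3, 0.7, 0, 0, 0, 0], [0, -0.3, 1, 0, 0, 0, 0], [0, -0.3, 1, 0, 0, 0, 0]]

```text
time: 28.48
tool_pos: [0.3459, -0.1233, 0.49]
ee_rot: [3.139, -0.001, -0.186]
wrist_force: [0.5, 0.5, 0.0]
width: 0.0006
```

```bash
python3 look.py 19 .15 .178; python3 - <<'E'
from fit import *
for n,c,y in(("scene",(.5637,.1385),-.1806),("top",(.5657,.1396),-.1806)):
    f=np.load(f'{n}19.npz'); im,d=f['im'],f['d']; X=cloud(n,d).reshape(-1,3)
    q=(X[:,:2]-c)@np.array([[np.cos(y),-np.sin(y)],[np.sin(y),np.cos(y)]])
    for sx in(1,-1):
        for sy in(1,-1):
            m=(X[:,2]>.155)&(X[:,2]<.174)&(abs(q[:,0]-sx*.078)<.008)&(abs(q[:,1]-sy*.017)<.013); print(n,'corner',sx,sy,np.median(X[m,2]).round(4) if m.any() else None,m.sum())
    cv2.imwrite(f'pics/full19{n}.png',cv2.resize(im[:,:,::-1],(800,600)))
    x=(250,110,400,250) if n=='scene' else (120,110,270,250)
E
python3 plan.py .5628 .1400 .380 -10.3
```

```text
scene plane z0 0.1635 slope x -0.07 deg y 0.02 deg n 909/1191 xspan [-0.083  0.085]
top plane z0 0.1652 slope x -0.05 deg y 0.48 deg n 1140/1302 xspan [-0.086  0.085]
scene corner 1 1 0.1636 76
scene corner 1 -1 0.1634 78
scene corner -1 1 0.1636 24
scene corner -1 -1 0.1633 27
top corner 1 1 0.1656 46
top corner 1 -1 0.1654 43
top corner -1 1 0.1654 58
top corner -1 -1 0.165 60
t 28.58 pos [ 0.347  -0.1206  0.4899] rpy [-179.98    0.    -10.39] w 0.0005 F [ 0.45  0.71 -0.41] M [ 0.055  0.027 -0.014]
shift [ 1.652 -2.952  1.1  ] turn [-0.0002  0.     -0.001 ]
```

View pics/p19.png

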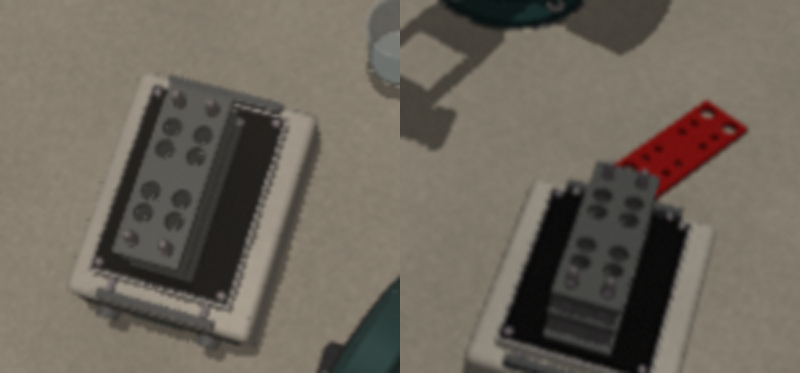

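View pics/full19scene.png

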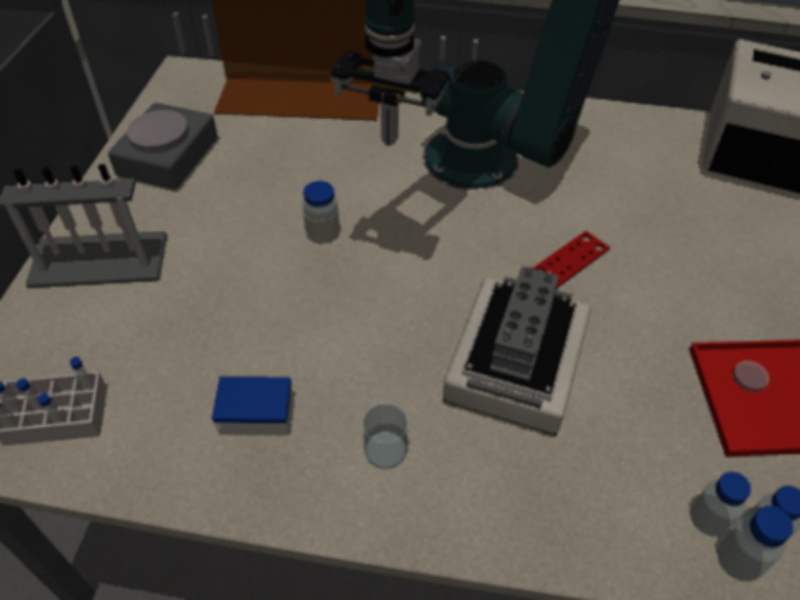

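```bash
python3 - <<'E'
from bench import robot
print(robot.close_job())
E
```

```text
the job is handed in; nothing more can be done
None
```

Both tiers are on the rack and the job is handed in at about 28.6 s of the 72 s.

**Lower tier:** I gripped it at its middle and lowered it over the posts. It caught on the upper-shoulder chamfers at about 6 N, and a 1.5 mm shift towards -x freed it. After laying it on its balls I pressed it past them with closed fingers; readings stayed around 6 N. A seating push of 11 N followed.

**Upper tier:** I lowered it onto its balls without side forces. It took about 11 N to press past them, and again 11 N to seat.

**Last checks:**
- **Upper tier:** its top reads 163.5 mm in one camera and 165.2 mm in the other, against 164 mm expected. The four corners agree within 0.6 mm and the slope along its length is under 0.1°. The top camera's plane fit gave 0.5° of cross slope, which the corner heights and the scene camera do not support.
- **Lower tier:** its top read 133.7 and 135.3 mm, against 134 mm, and it was level within 0.3°. I measured this before fitting the upper tier and did not measure it again afterwards.
- **Surroundings:** bottle, beaker and tip box stand where they were in the scene picture, and the arm is clear.

**Disagreements:** both tiers passed their balls one end at a time, +x end first, so they were tilted by up to about 5° and 6° before snapping level. The two cameras disagreed by about 1.5 mm throughout, within the stated calibration.

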